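# Clear the hinged board tray and load the next board

### The arm

A 6-joint arm with a two-finger parallel gripper is mounted at the origin on the work surface. World frame = base frame: x ahead of the robot, y to its left, z up, the work surface at z = 0. Lengths are in mm, angles in rad, forces in N, time in s.
With the tool pointing down it reaches from about 425 to 950 mm from the base axis. Payload 3.5 kg.
Tool frame: the origin (TCP) lies at the centre of the arm's flange, where the gripper is bolted on; the fingertips stand 173 mm ahead of it and the grasp point (between the pads) lies 155 mm ahead of it; z points along the fingers, y is the line along which they close (so a half turn about z gives the same grasp; the last joint's range is limited). The gripper opens to 85 mm and grips with 20 to 120 N. Pads are 22 mm wide; open, the fingers measure 114 mm over their backs; the gripper's body (76 mm by 85 mm) begins 54 mm behind the grasp point. The pads swing forward as they close: fully open they stand 13 mm farther back than shut.
Start: joints at [1.011, 0.286, 1.577, -0, 1.279, -0.15], TCP at [268.901, 619.112, 404.725] pointing down, gripper open.
Joint ranges: [-2.77, 2.77], [-0.9, 2.22], [0.21, 2.48], [-1.53, 4.67], [0.24, 2.81], [-2.84, 2.84]. Speed limits (rad/s): [2.79, 2.79, 3.14, 3.14, 3.14, 3.14].

### API

Orientations are given as a rotation vector (axis times angle).
In Python, from cell import robot gives the robot as it stands.
- The arm moves only by the shell command python3 nudge.py 'ROWS'. ROWS is a JSON list of rows, 1 to 8 of them, each of 7 numbers: the finger opening in mm, then dx, dy, dz in mm, then a rotation vector rx, ry, rz in rad; each row shifts and turns the commanded pose from where the row before left it, along the tool's axes as they then stand; what a row does not reach is not made up. A row lasts 1/12 s, in which the tool goes at most 41.7 mm and 0.125 rad, less where a joint would pass 70% of its speed; a pose out of reach is approached as far as the arm can. The fingers move at their own pace and stop on an object; the grip force is fixed at half the most. Time passes only in rows, so rows that do not move let the fingers close. It prints the time, the measured TCP pose, the force, the opening and the grip force at its end.
- robot.state(): the state, without advancing time (a new reading comes with each control period).
- robot.grab_frame(name): name is "scene" or "side" or "wrist"; returns a dict with "color" (384x512x3 uint8, blue, green, red), "fx", "fy", "cx", "cy" (pixels), "dist_coeffs" ([k1, k2, p1, p2, k3] as OpenCV has them; the pictures are not rectified), "R" (3x3) and "t" (3): a world point X has camera coordinates R X + t; the wrist camera has in their place "tool_from_camera" (4x4, takes a point from camera to tool coordinates, whose origin is the TCP and whose axes are the flange's). Camera axes: x right, y down, z forward; pixel columns grow to the right and rows downward; lengths in mm; the calibration is good to about 2 mm. A picture is of the moment at which its call begins: read the wrist's pose just before it. There is no depth.
- robot.hand_in(): hands the job in; it is judged then, once.
The state is a dict: "time": time; "q": joint angles; "joint_vel": joint speeds; "tau": joint torques, N m; "ee_pos": TCP position; "tool_rot": TCP orientation; "force": force on the tool from outside, world axes, zero at the start; "moment": the same for the moment, N m; "width": finger opening in mm; "finger_force": force on a finger pad.
Only numpy, scipy, OpenCV 4.12 (cv2) and the standard library are available. Lean on these libraries where they do the work, as an engineer would, in place of code of your own. Each camera call takes 0.05 s, during which the arm holds its last target. There are 200 camera calls.

### The job

Set the black scrap cup under the open lip of the hinged tray, tilt the tray right up by its handle (its stiff hinge holds it there) and, with the scraper and never with the fingers, sweep all the leftover brown rails off its floor over the lip into the cup. Afterwards hang the scraper back upright in its stand and lower the tray fully level, and only on the level tray set the board with the heat sink flat on the tray floor, its long side along the back wall, pushed square and flush into the fence corner (where the tall back wall at the handle end meets the tall side wall away from the robot). Leave the cup standing on the table with the rails in it and do not disturb the mug, the spool and the screwdriver.

Things in the scene. Friction and masses are not known exactly. Their poses are not given: they have to be found in the camera images.
- station: fixed dark steel stand of the tray; origin on the table straight below the middle of the tray's lip; x along the lip (away from the robot), y from the lip towards the handle end, z up. Feet at y = 60 to 170 mm. From y = -8 to 60 mm only the tray floor (underside 75 mm up) and hinge bars at x = +-81 mm (underside 70 mm up) overhang the table: the 55 mm high cup slides in below.
- tray_floor (a point): middle of the aluminium tray's open lip, on its floor's top and on the hinge axis, 80 mm above the table. Turns with the tray: x along the lip (away from robot), y up the floor to the handle, z square to the floor. Floor x -66 to 66, y 0 to 175 mm (back wall). Back wall and +x side wall 25 mm tall, -x side wall 14 mm, all 6 mm thick. Rails start within y = 15 to 150 mm.
- tray_handle (a point): middle of the tray's black round handle bar, 12 mm thick and 100 mm long along the tray's x; at y = 222 mm, z = 40 mm of tray_floor, its two steel struts at x = +-45 mm. 35 mm of free space between bar and back wall.
- fence_corner (a point): inner corner of back wall and tall side wall at the floor, at x = 66, y = 175, z = 0 mm of tray_floor; axes as tray_floor.
- tray (a joint): tray tilt in rad about the lip: 0 level (stop), 0.5 fully up (stop). Positive lifts the handle end. Stiff friction hinge (about 2 N m; some 12 N at the handle to lift) that stays wherever it is left; it bears up to about 8 N of blade pressure near the back wall.
- rail1: dark brown fibreglass break-off rail, 60 x 15 x 9 mm (x, y, z), two copper dots on top, 15 g; origin at the centre of its underside, x along its length. 2 to 4 of the four rails are present. Tacky: they cling to the tray even at full tilt, but slide when the blade pushes them.
- rail2: dark brown fibreglass break-off rail, 60 x 15 x 9 mm (x, y, z), two copper dots on top, 15 g; origin at the centre of its underside, x along its length. 2 to 4 of the four rails are present. Tacky: they cling to the tray even at full tilt, but slide when the blade pushes them.
- rail3: dark brown fibreglass break-off rail, 60 x 15 x 9 mm (x, y, z), two copper dots on top, 15 g; origin at the centre of its underside, x along its length. 2 to 4 of the four rails are present. Tacky: they cling to the tray even at full tilt, but slide when the blade pushes them.
- rail4: dark brown fibreglass break-off rail, 60 x 15 x 9 mm (x, y, z), two copper dots on top, 15 g; origin at the centre of its underside, x along its length. 2 to 4 of the four rails are present. Tacky: they cling to the tray even at full tilt, but slide when the blade pushes them.
- cup: loose black open scrap cup, outside 178 x 108 x 55 mm (x, y, z), walls and floor 4 mm, 0.25 kg; origin at the centre of its underside. Upright grip tab, 34 mm wide (x), 12 mm thick (y), centred at y = -60 mm on the outside of the -y wall, rises to 95 mm. Well placed with its origin at station y = -30 mm, x = 0, tab away from the tray: rails drop 0 to 40 mm out from the lip.
- scraper_stand: fixed grey stand: base 140 x 64 mm and two upright cheeks 130 mm long (x), 60 mm high, with a 16 mm slot between them (8 mm either side of the middle); origin at the centre of its underside on the table.
- scraper: loose scraper, 141 mm tall, 0.2 kg, origin at the middle of its blade edge; z up to the handle, x along the edge. Steel blade 114 mm wide (x), 4 mm thick (y), up to z = 45 mm; black cross bar 114 x 34 mm, z = 45 to 61 mm; wooden handle 36 (x) by 22 mm (y), z = 61 to 141 mm. Hung: blade in the slot, cross bar on the cheeks, origin 15 mm above the stand's origin.
- mat: thin fixed grey mat 150 x 120 x 2 mm on which the board starts; origin at the centre of its underside.
- board: loose dark circuit board 100 x 80 x 6 mm (x, y, z), 0.16 kg, with an aluminium heat sink 36 mm (x) by 50 mm (y) at its middle, from 6 to 32 mm high; origin at the centre of the board's underside. Symmetric: either way round is right. Flush in the corner its centre is 50 mm (x) and 40 mm (y) from fence_corner.
- mug: white mug, 80 mm across, 90 mm high; bystander, origin at its underside
- spool: grey solder spool, 64 mm across, 50 mm high; bystander, origin at its underside
- driver: screwdriver lying on the table; bystander

How it is judged:
By the outcome, as a careful person would: the job done as asked, in the order asked, and still so for the second after the job is handed in, with the robot touching nothing.
Of rail1, rail2, rail3, rail4 only 2 to 4 are there at a start; the rules pass over those that are not, and their reading is None.
At some moment in a run one of board may be knocked a few centimetres aside while the robot is not near it.
It also fails if it takes over 200 s, if anything falls off the work surface, if the arm or the gripper's body presses on something with over 40 N, if the wrist force passes 120 N, or if a joint passes its speed limit or range.

## Working session

There is one attempt and no reset: what is moved stays moved. The work goes in short steps, Python scripts to look and compute and a shell command to move; the robot and the scene stay as the last step left them, time stands still between calls to the robot, and variables do not carry over. Pictures are saved under pics/ and viewed, at most 14 in all, crops included, and the job is handed in when it is done.

```bash
ls; mkdir -p pics
cat > h.py <<'E'
import numpy as np, cv2
from cell import robot
from scipy.spatial.transform import Rotation as Rn
def grab(name):
    s=robot.state(); f=robot.grab_frame(name)
    K=np.array([[f['fx'],0,f['cx']],[0,f['fy'],f['cy']],[0,0,1.]]); d=np.array(f['dist_coeffs'],float)
    if name=='wrist':
        T=np.eye(4); T[:3,:3]=Rn.from_rotvec(s['tool_rot']).as_matrix(); T[:3,3]=s['ee_pos']
        W=T@np.array(f['tool_from_camera']); R=W[:3,:3].T; t=-R@W[:3,3]
    else: R=np.array(f['R']); t=np.array(f['t'],float)
    return dict(im=f['color'],K=K,d=d,R=R,t=t)
def ray(c,p):
    u=cv2.undistortPoints(np.array(p,float).reshape(-1,1,2),c['K'],c['d']).reshape(-1,2)
    v=np.c_[u,np.ones(len(u))]@c['R']; return -c['R'].T@c['t'],v
def plane(c,p,z):
    o,v=ray(c,p); return o+v*((z-o[2])/v[:,2])[:,None]
def tri(c1,p1,c2,p2):
    o1,v1=ray(c1,p1);o2,v2=ray(c2,p2);out=[]
    for a,b in zip(v1,v2):
        A=np.c_[a,-b]; s=np.linalg.lstsq(A,o2-o1,rcond=None)[0]
        x,y=o1+a*s[0],o2+b*s[1]; out.append(np.r_[(x+y)/2,np.linalg.norm(x-y)])
    return np.array(out)
def proj(c,X):
    return cv2.projectPoints(np.array(X,float).reshape(-1,1,3),cv2.Rodrigues(c['R'])[0],c['t'],c['K'],c['d'])[0].reshape(-1,2)
E
cat > look.py <<'E'
import sys,pickle; from h import *
for n in sys.argv[2:]:
    c=grab(n); pickle.dump(c,open(f'pics/{sys.argv[1]}_{n}.pkl','wb')); cv2.imwrite(f'pics/{sys.argv[1]}_{n}.png',c['im'])
    print(n,'cam at',(-c['R'].T@c['t']).round(),'fwd',c['R'][2].round(2))
E
python3 look.py a scene side wrist; python3 -c "
from h import *
s=robot.state();print(s);print(Rn.from_rotvec(s['tool_rot']).as_matrix().round(3))
import cv2
a=cv2.imread('pics/a_scene.png');b=cv2.imread('pics/a_side.png')
cv2.imwrite('pics/a1.png',cv2.resize(a,(800,600)));cv2.imwrite('pics/a2.png',cv2.resize(b,(800,600)))"
```

```text
cell.py
nudge.py
pics
  3 cell.py
  5 nudge.py
  8 total
scene cam at [1080. -244.  940.] fwd [-0.45  0.23 -0.86]
side cam at [ 201. -786. 1057.] fwd [ 0.33  0.58 -0.74]
wrist cam at [196. 650. 372.] fwd [ 0.28 -0.12 -0.95]
{'time': 0.15, 'q': array([ 1.01097383e+00,  2.86991606e-01,  1.57784633e+00,  2.11439188e-05,
        1.27860810e+00, -1.50011179e-01]), 'joint_vel': array([-1.39256115e-03, -2.27412045e-03, -5.07087053e-03,  4.55081928e-05,
       -3.04249998e-03,  4.84598544e-04]), 'tau': array([ 2.10493163e-03, -4.06600678e+01, -2.93140519e+01, -1.18451148e-04,
        3.96674965e-03, -9.26554492e-06]), 'ee_pos': array([268.81708112, 618.94796529, 403.64197174]), 'tool_rot': array([-6.39109149e-01, -3.07521883e+00,  2.71822896e-03]), 'force': array([-0.32943027,  0.78422861,  0.32103877]), 'moment': array([-0.01408735,  0.00854139,  0.07088546]), 'finger_force': 0.0, 'width': 85.1867180415925}
[[-0.917  0.398 -0.001]
 [ 0.398  0.917 -0.002]
 [ 0.    -0.002 -1.   ]]
```

View pics/a1.png

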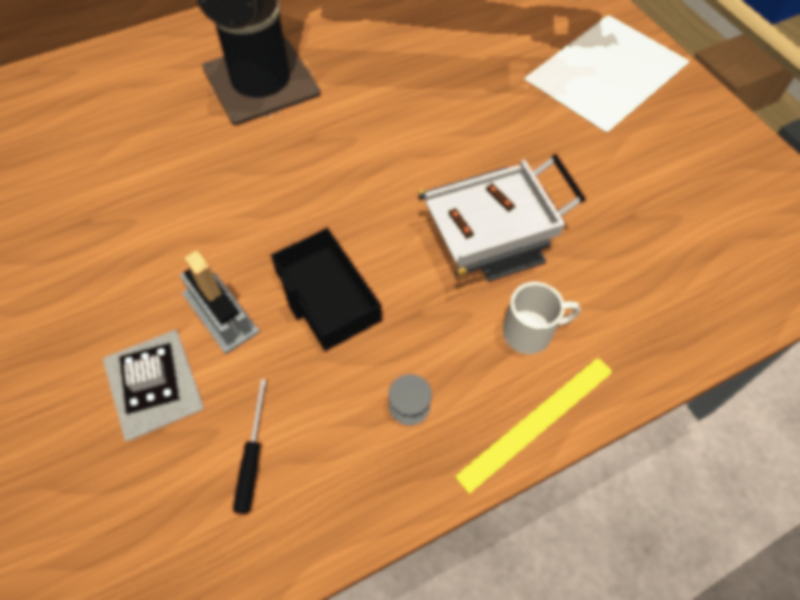

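View pics/a2.png

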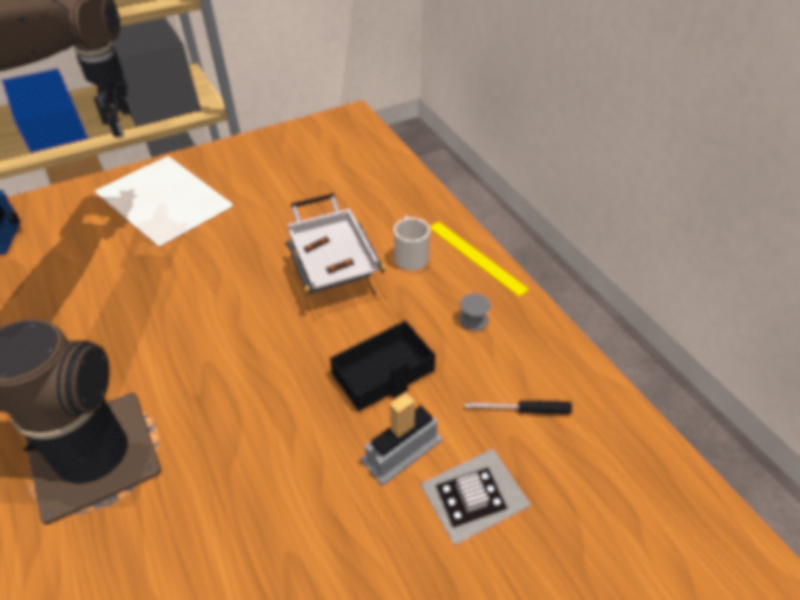

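Both views show two rails on the tray. At 800 px scale the scene view has the tray at (490,215), cup (327,290), scraper (205,285), board (150,380), mug (533,315), spool (410,400), driver (250,450). I'll triangulate rough positions next.

```bash
cat > m1.py <<'E'
import pickle; from h import *
L=lambda n:pickle.load(open(f'pics/{n}.pkl','rb'))
a,b=L('a_scene'),L('a_side')
P={'handle-':((555,157),(293,203)),'handle+':((582,198),(335,197)),'lip-':((423,197),(312,288)),'lip+':((462,268),(380,268)),
'cuptab':((294,300),(400,370)),'cup A':((272,253),(332,362)),'cup B':((327,230),(405,325)),'cup C':((381,305),(434,352)),'cup D':((327,348),(360,405)),
'scr top':((195,260),(402,402)),'sink':((147,365),(472,488)),'mat1':((105,357),(457,540)),'mat2':((178,332),(423,490)),'mat3':((202,407),(496,452)),'mat4':((126,437),(528,500)),
'rail a':((500,197),(317,243)),'rail b':((461,222),(340,266)),'spool':((410,388),(475,303)),'mug':((535,298),(412,230))}
for k,(p,q) in P.items(): print(k,tri(a,[np.array(p)*.64],b,[np.array(q)*.64])[0].round(1))
E
python3 m1.py
```

```text
handle- [5.353e+02 3.376e+02 1.240e+02 5.000e-01]
handle+ [628.2 324.1 119.9  10. ]
lip- [480.1 119.   80.    3.6]
lip+ [631.4 106.8  76.8   4. ]
cuptab [ 548.8 -144.2   57.5    8.1]
cup A [ 448.2 -120.8   89.5   69.1]
cup B [555.9 -99.5 175.   59.6]
cup C [630.6 -64.4  25.6  88.7]
cup D [ 517.5  -77.2 -162.8   77.5]
scr top [ 484.7 -260.6  156.     3. ]
sink [ 543.2 -392.9   31.9   10.9]
mat1 [ 482.2 -449.8    5.6    5.7]
mat2 [ 481.2 -337.3  -13.7   10. ]
mat3 [ 6.303e+02 -3.434e+02 -1.000e-01  1.010e+01]
mat4 [ 6.252e+02 -4.531e+02  8.400e+00  4.000e-01]
rail a [542.3 231.8  86.2   1.6]
rail b [556.8 147.5  83.2   4.6]
spool [766.4 -58.1  54.5   7.7]
mug [740.  165.9  95.9  11. ]
```

```bash
cat > go.py <<'E'
# usage: go.py x y z(of TCP) yaw(deg of tool y axis in world xy) tilt(about tool y.. none) -> needed move
import sys; from h import *
def Rt(yaw,tilt=0.0,b=None):
    # tool y along heading yaw, tool z down; tilt = tray tilt about tray x (tray y = heading)
    y=np.array([np.cos(yaw),np.sin(yaw),0]);x=np.array([np.sin(yaw),-np.cos(yaw),0]) # tray x,y
    T=np.c_[x,y,[0,0,1]]@Rn.from_rotvec([tilt,0,0]).as_matrix()
    return np.c_[-T[:,0],T[:,1],-T[:,2]]
def need(p,R):
    s=robot.state();R0=Rn.from_rotvec(s['tool_rot']).as_matrix();d=np.array(p)-s['ee_pos']
    r=Rn.from_matrix(R0.T@R).as_rotvec()
    print('now',s['ee_pos'].round(1),'F',s['force'].round(1),'w',round(s['width'],1)); print('rot',r.round(3),'d old axes',(R0.T@d).round(1),'d new axes',(R.T@d).round(1),'rows',round(np.linalg.norm(d)/41.7,1))
if __name__=='__main__':
    v=[float(x) for x in sys.argv[1:]]
    need(v[:3],Rt(np.radians(v[3]),v[4] if len(v)>4 else 0))
E
python3 go.py 500 220 500 83.2
python3 nudge.py '[[85,0,0,0,0,0,-0.1],[85,0,0,0,0,0,-0.1],[85,0,0,0,0,0,-0.09],[85,-23,-31,-8,0,0,0],[85,-23,-31,-8,0,0,0],[85,-23,-31,-8,0,0,0],[85,-23,-31,-8,0,0,0],[85,-23,-31,-8,0,0,0]]'; python3 nudge.py '[[85,-23,-31,-8,0,0,0],[85,-23,-31,-8,0,0,0],[85,-23,-31,-8,0,0,0],[85,-23,-31,-8,0,0,0],[85,-23,-31,-8,0,0,0],[85,-23,-31,-8,0,0,0],[85,-23,-31,-8,0,0,0],[85,0,0,0,0,0,0]]'; python3 look.py b wrist;python3 go.py 500 220 500 83.2
```

```text
time: 0.82
ee_pos: [364.9, 449.9, 444.6]
tool_rot: [-0.187, -3.136, 0.001]
force: [1.4, 1.2, 0.4]
width: 85.1
finger_force: 0.0
time: 1.48
ee_pos: [501.0, 212.1, 502.4]
tool_rot: [0.198, 3.131, -0.003]
force: [0.0, 0.4, -0.4]
width: 84.7
finger_force: 0.0
wrist cam at [423. 222. 471.] fwd [ 0.31 -0.04 -0.95]
now [499.9 214.  501.5] F [-0.5  0.5 -0.1] w 84.9
rot [ 0.     0.002 -0.007] d old axes [0.7 5.9 1.5] d new axes [0.6 5.9 1.5] rows 0.1
```

View pics/b_wrist.png

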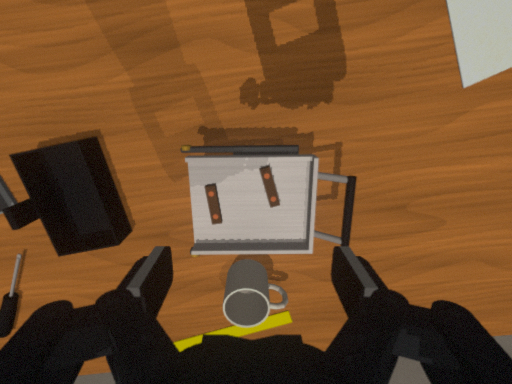

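Wrist view: tray floor spans (190,157)–(312,250), handle bar from (352,178) to (347,245), rails at (213,203) and (270,186), cup at (72,195) with tab at (22,214). I'll take a second view shifted toward the cup.

```bash
python3 nudge.py '[[85,0,-40,0,0,0,0],[85,0,-40,0,0,0,0],[85,0,-40,0,0,0,0],[85,0,-40,0,0,0,0],[85,0,0,0,0,0,0],[85,0,0,0,0,0,0]]'; python3 look.py c wrist; python3 nudge.py '[[85,0,-40,0,0,0,0],[85,0,-40,0,0,0,0],[85,0,-40,0,0,0,0],[85,0,-40,0,0,0,0],[85,0,0,0,0,0,0],[85,0,0,0,0,0,0]]'; python3 look.py d wrist; python3 -c "
import cv2,numpy as np
a=[cv2.resize(cv2.imread(f'pics/{n}_wrist.png')[:300],(640,375)) for n in 'cd']
b=np.vstack(a); cv2.imwrite('pics/cd.png',cv2.resize(b,None,fx=.8,fy=.8)) "
```

```text
time: 2.03
ee_pos: [478.9, 57.1, 500.2]
tool_rot: [-0.193, -3.135, -0.001]
force: [0.4, 1.1, -0.2]
width: 84.9
finger_force: 0.0
wrist cam at [401.  66. 469.] fwd [ 0.31 -0.04 -0.95]
time: 2.58
ee_pos: [460.5, -101.0, 500.3]
tool_rot: [-0.19, -3.135, -0.002]
force: [0.3, 0.4, -0.4]
width: 85.1
finger_force: 0.0
wrist cam at [382. -92. 469.] fwd [ 0.31 -0.04 -0.95]
```

View pics/cd.png

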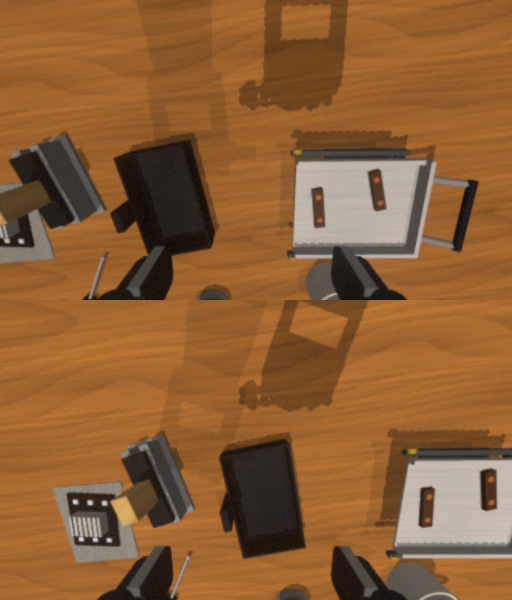

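Views c and d show the cup at c (165,200) / d (262,200) and the scraper handle top at c (20,200) / d (135,200). The stand slot is rotated about 60° in the image, with the board left of it. I'll refine using masks.

```bash
cat > m2.py <<'E'
import pickle; from h import *
L=lambda n:pickle.load(open(f'pics/{n}_wrist.pkl','rb'))
def bar(n,x0,x1,y0,y1):
    g=cv2.cvtColor(L(n)['im'],cv2.COLOR_BGR2GRAY); m=np.zeros_like(g); m[y0:y1,x0:x1]=(g[y0:y1,x0:x1]<40)*255
    c=max(cv2.findContours(m,0,2)[0],key=cv2.contourArea); r=cv2.minAreaRect(c); b=cv2.boxPoints(r)
    b=b[np.argsort(b[:,1])]; return (b[0]+b[1])/2,(b[2]+b[3])/2,r
B,C=L('b'),L('c'); hb=bar('b',335,365,165,260); hc=bar('c',450,490,165,260)
print(hb,hc); h=tri(B,hb[:2],C,hc[:2]); print('handle',h.round(1))
D=L('d')
pins=tri(B,[(185,148),(194,252)],D,[(409,152),(391,254)]);print('pins',pins.round(1))
for n,R in (('c',(95,230,120,275)),('d',(205,320,125,275))):
    im=cv2.GaussianBlur(L(n)['im'],(3,3),0); g=im.max(2); m=np.zeros_like(g); m[R[2]:R[3],R[0]:R[1]]=(g[R[2]:R[3],R[0]:R[1]]<48)*255
    print(n,[cv2.approxPolyDP(c,3,True)[:,0].tolist() for c in cv2.findContours(m,0,2)[0] if cv2.contourArea(c)>500])
ims=[cv2.convertScaleAbs(cv2.resize(L('c')['im'][125:275,0:240],None,fx=2,fy=2,interpolation=2),alpha=1.8),cv2.convertScaleAbs(cv2.resize(D['im'][125:275,50:320],None,fx=2,fy=2,interpolation=2),alpha=1.8)]
o=np.zeros((600,540,3),np.uint8); o[:300,:480]=ims[0]; o[300:,:540]=ims[1]; cv2.imwrite('pics/z.png',o)
E
python3 m2.py
```

```text
(array([351.4464 , 175.83356], dtype=float32), array([344.01263, 245.21564], dtype=float32), ((347.7295227050781, 210.52459716796875), (7.954473495483398, 69.7791976928711), 6.115502834320068)) (array([472.4706 , 180.11766], dtype=float32), array([455.00003, 250.00002], dtype=float32), ((463.7353210449219, 215.058837890625), (10.186494827270508, 72.0330810546875), 14.03624439239502))
handle [[5.287e+02 3.389e+02 1.193e+02 0.000e+00]
 [6.297e+02 3.271e+02 1.190e+02 3.000e-01]]
pins [[471.4 120.3  79.3   1.5]
 [634.7 101.4  77.9   2. ]]
c [[[189, 141], [116, 158], [129, 197], [112, 213], [118, 230], [136, 220], [148, 252], [156, 245], [164, 246], [148, 274], [171, 274], [171, 254], [208, 247], [213, 229]]]
d [[[284, 140], [224, 152], [221, 156], [228, 187], [222, 215], [226, 229], [233, 219], [236, 221], [245, 256], [303, 246]]]
```

View pics/z.png

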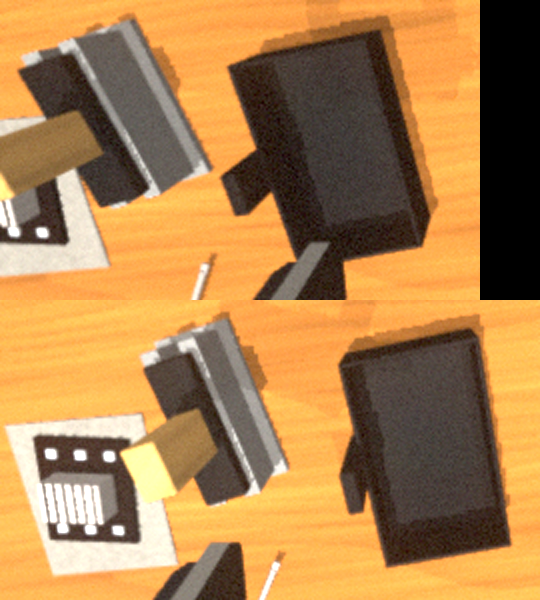

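```bash
cat > m3.py <<'E'
from m2 import *
print('----')
c=lambda x,y:(x/2,y/2+125); d=lambda x,y:(x/2+50,(y-300)/2+125)
P={'tab far':(c(240,215),d(348,512)),'tl':(c(229,66),d(341,360)),'tr':(c(382,30),d(472,330)),'br':(c(422,245),d(510,545)),'bl':(c(297,252),d(387,566)),
'scr crossbar TL':(c(20,72),d(145,370)),'scr cb BR':(c(145,190),d(248,490)),'cb BL':(c(107,207),d(210,502)),'stand TR':(c(133,20),d(228,320)),'stand BR':(c(210,168),d(285,465)),
'hand top':(c(10,190),d(148,503))}
for k,(p,q) in P.items(): print(k,tri(C,[p],D,[q])[0].round(1))
for k in ('tl','tr','br','bl'): print(k,plane(C,[P[k][0]],55)[0].round(1),plane(D,[P[k][1]],55)[0].round(1))
print('tab',plane(C,[P['tab far'][0]],95)[0].round(1),plane(D,[P['tab far'][1]],95)[0].round(1))
# scraper handle top face (bright wood) in d, scene, side
S,Q=[pickle.load(open(f'pics/a_{n}.pkl','rb')) for n in('scene','side')]
def top(cam,win):
    x0,x1,y0,y1=win; im=cam['im'].astype(int); m=np.zeros(im.shape[:2],np.uint8)
    h=cv2.cvtColor(cam['im'],cv2.COLOR_BGR2HSV); sub=(h[...,2]>165)&(h[...,0]>13)&(h[...,0]<28)&(h[...,1]>60)
    m[y0:y1,x0:x1]=sub[y0:y1,x0:x1]*255; k=max(cv2.findContours(m,0,2)[0],key=cv2.contourArea); M=cv2.moments(k); print(cv2.minAreaRect(k)); return (M['m10']/M['m00'],M['m01']/M['m00'])
td=top(D,(100,145,180,235)); ts=top(S,(110,145,155,180)); tq=top(Q,(245,270,248,285)); print(td,ts,tq)
print('top d-scene',tri(D,[td],S,[ts]).round(1),'d-side',tri(D,[td],Q,[tq]).round(1))
E
python3 m3.py | sed -n '/----/,$p'
```

```text
----
tab far [ 560.5 -155.6   82.2    1. ]
tl [ 449.7 -146.5   54.9    3.5]
tr [444.6 -40.8  -0.6   1. ]
br [620.6 -29.4  51.1   0.9]
bl [ 614.8 -132.6   62.1   12.6]
scr crossbar TL [ 435.5 -284.3   74.3    0.5]
scr cb BR [ 538.7 -233.5   65.     1.4]
cb BL [ 546.4 -265.2   67.     2.4]
stand TR [ 411.8 -240.1    4.     0.8]
stand BR [ 547.1 -219.9   -4.6    1.4]
hand top [ 511.7 -279.1  125.4   10.3]
tl [ 451.5 -146.8   55. ] [ 448.  -146.3   55. ]
tr [439. -28.  55.] [437.7 -46.9  55. ]
br [618.  -28.4  55. ] [618.9 -30.   55. ]
bl [ 611.5 -133.3   55. ] [ 626.2 -134.8   55. ]
tab [ 555.8 -148.4   95. ] [ 554.1 -153.4   95. ]
((128.77072143554688, 216.35633850097656), (46.60454177856445, 21.77851676940918), 48.01278305053711)
((127.0, 167.0), (24.0, 34.0), 90.0)
((255.12081909179688, 258.3154296875), (15.40156078338623, 34.57158660888672), 55.00797653198242)
(127.58734483802603, 215.0257341810475) (126.96413015629003, 164.75044837304637) (256.5861850443599, 258.1413181242078)
top d-scene [[ 487.9 -252.9  163.6    1.5]] d-side [[ 488.7 -258.9  149.6    8.1]]
```

```bash
python3 go.py 538 -148 236 93.7
```

```text
now [ 460.6 -100.1  500.4] F [ 0.7  0.9 -0.3] w 84.7
rot [ 0.001 -0.001 -0.184] d old axes [-82.7 -38.7 264.2] d new axes [-74.1 -52.8 264.4] rows 6.7
```

```bash
python3 nudge.py '[[50,0,0,0,0,0,-0.092],[50,0,0,0,0,0,-0.092],[50,-18.5,-13,25,0,0,0],[50,-18.5,-13,30,0,0,0],[50,-18.5,-13,30,0,0,0],[50,-18.6,-13.8,30,0,0,0],[50,0,0,40,0,0,0],[50,0,0,0,0,0,0]]'; python3 go.py 538 -148 236 93.7; python3 look.py e wrist
```

```text
time: 3.3
ee_pos: [536.5, -145.5, 336.5]
tool_rot: [0.106, -3.125, -0.013]
force: [-1.5, 0.8, -1.8]
width: 49.9
finger_force: 0.0
now [ 536.5 -145.5  336.5] F [-1.5  0.8 -1.8] w 49.9
rot [ 0.009 -0.015  0.003] d old axes [ -2.8  -3.5 100.5] d new axes [ -1.3  -2.6 100.5] rows 2.4
wrist cam at [ 457. -151.  307.] fwd [ 0.29  0.03 -0.96]
```

View pics/e_wrist.png

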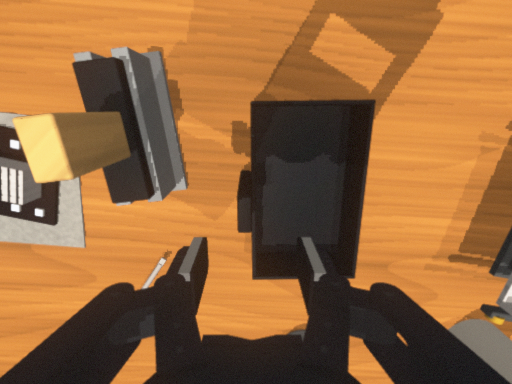

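Tab at (238–251, 170–232), and the cup's rim edges run straight up and down between (251,100) and (375,278). Now checking the tab's position.

```bash
python3 -c "
from h import *;import pickle
c=pickle.load(open('pics/e_wrist.pkl','rb'))
print(plane(c,[(238,172),(238,231),(245,201)],95).round(1)); print(plane(c,[(251,100),(375,100),(357,278),(253,278)],55).round(1))"; python3 go.py 538 -148 236 93.7
```

```text
[[ 504.8 -156.4   95. ]
 [ 554.9 -153.7   95. ]
 [ 528.3 -149.5   95. ]]
[[ 450.1 -149.7   55. ]
 [ 443.   -43.3   55. ]
 [ 618.9  -27.    55. ]
 [ 625.8 -135.7   55. ]]
now [ 537.  -145.9  340.4] F [-0.5  0.1  0.1] w 50.3
rot [ 0.006 -0.01   0.003] d old axes [ -2.   -2.9 104.4] d new axes [ -0.9  -2.2 104.4] rows 2.5
```

```bash
python3 nudge.py '[[50,-1.5,-3,35,0,0,0],[50,0,0,35,0,0,0],[50,0,0,30,0,0,0],[50,0,0,3,0,0,0],[5,0,0,0,0,0,0],[5,0,0,0,0,0,0],[5,0,0,0,0,0,0],[5,0,0,0,0,0,0]]';python3 nudge.py '[[5,0,0,0,0,0,0],[5,0,0,0,0,0,0]]'; python3 go.py 542.9 22.3 236 83.34
```

```text
time: 4.02
ee_pos: [540.7, -151.9, 246.7]
tool_rot: [-0.101, 3.134, -0.004]
force: [-0.3, 1.6, 6.0]
width: 11.1
finger_force: 60.3
time: 4.18
ee_pos: [540.7, -152.1, 246.7]
tool_rot: [-0.1, 3.134, -0.003]
force: [0.0, 1.6, 7.2]
width: 10.8
finger_force: 60.3
now [ 540.7 -152.1  246.7] F [0.  1.6 7.2] w 10.8
rot [-0.002  0.006  0.18 ] d old axes [-13.2 173.9  10.3] d new axes [ 18.1 173.5  10.7] rows 4.2
```

```bash
python3 nudge.py '[[5,0,0,-8,0,0,0],[5,0,0,0,0,0,0.09],[5,0,0,0,0,0,0.09],[5,3,29,0,0,0,0],[5,3,29,0,0,0,0],[5,3,29,0,0,0,0],[5,3,29,0,0,0,0],[5,0,0,0,0,0,0]]'; python3 go.py 542.9 22.3 246 83.34;python3 look.py f scene
```

```text
time: 4.85
ee_pos: [539.9, -31.4, 250.8]
tool_rot: [-0.176, -3.135, -0.003]
force: [0.4, 0.3, -2.8]
width: 10.2
finger_force: 59.0
now [539.9 -31.4 250.8] F [ 0.4  0.3 -2.8] w 10.2
rot [ 0.002 -0.002  0.004] d old axes [ 3.1 53.7  4.9] d new axes [ 3.3 53.7  4.8] rows 1.3
scene cam at [1080. -244.  940.] fwd [-0.45  0.23 -0.86]
```

```bash
python3 nudge.py '[[5,1,18,0,0,0,0],[5,1,18,0,0,0,0],[5,1,17.7,0,0,0,0],[5,0,0,3,0,0,0],[5,0,0,3,0,0,0],[5,0,0,0,0,0,0]]'; python3 go.py 542.9 22.3 246 83.34;python3 look.py f wrist
```

```text
time: 5.4
ee_pos: [544.6, 17.9, 246.8]
tool_rot: [0.182, 3.136, 0.001]
force: [-3.5, 2.5, 6.5]
width: 10.6
finger_force: 60.6
now [544.6  17.9 246.8] F [-3.5  2.5  6.5] w 10.6
rot [0. 0. 0.] d old axes [2.2 4.2 0.8] d new axes [2.2 4.2 0.8] rows 0.1
wrist cam at [466.  27. 216.] fwd [ 0.31 -0.03 -0.95]
```

View pics/f_wrist.png

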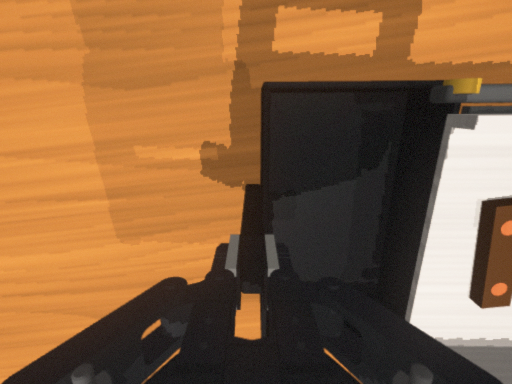

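Fingers hold the tab, and the cup's edge runs under the lip squarely (rim left edge vertical at column 263, lip from (445,115)). Now releasing and moving to the handle.

```bash
python3 nudge.py '[[40,0,0,0,0,0,0],[40,0,0,0,0,0,0],[40,0,0,0,0,0,0],[36,0,0,-30,0,0,0],[36,0,0,-35,0,0,0],[36,0,0,-35,0,0,0],[36,0,0,0,0,0,0]]'; python3 go.py 579.2 333 340 83.34
```

```text
time: 6.03
ee_pos: [546.2, 17.7, 353.1]
tool_rot: [0.182, 3.122, -0.003]
force: [1.7, -0.5, 1.4]
width: 35.9
finger_force: 0.0
now [546.2  17.7 353.1] F [ 1.7 -0.5  1.4] w 35.9
rot [-0.001  0.015  0.   ] d old axes [  4.  317.   12.8] d new axes [  3.8 317.   13.1] rows 7.6
```

```bash
python3 nudge.py '[[34,0.5,39.6,1,0,0,0],[34,0.5,39.6,1,0,0,0],[34,0.5,39.6,2,0,0,0],[34,0.5,39.6,2,0,0,0],[34,0.5,39.6,2,0,0,0],[34,0.5,39.6,2,0,0,0],[34,0.5,39.6,2,0,0,0],[34,0.5,39.8,1,0,0,0]]'; python3 nudge.py '[[34,0,0,0,0,0,0],[34,0,0,0,0,0,0]]';python3 go.py 579.2 333 273 83.34;python3 look.py g wrist; python3 -c "
from h import *;import pickle
c=pickle.load(open('pics/g_wrist.pkl','rb'))
print(proj(c,[(528.7,338.9,119),(629.7,327.1,119),(579.2,333,119)]).round())"
```

```text
time: 6.7
ee_pos: [576.8, 335.3, 331.0]
tool_rot: [-0.182, -3.136, 0.001]
force: [0.0, -1.2, -0.4]
width: 33.9
finger_force: 0.0
time: 6.87
ee_pos: [576.5, 335.5, 330.8]
tool_rot: [-0.177, -3.136, 0.001]
force: [0.1, 0.7, 0.1]
width: 34.0
finger_force: 0.0
now [576.5 335.5 330.8] F [0.1 0.7 0.1] w 34.0
rot [-0.001 -0.     0.003] d old axes [-3.  -2.1 57.8] d new axes [-3.  -2.2 57.8] rows 1.4
wrist cam at [498. 344. 300.] fwd [ 0.31 -0.04 -0.95]
[[249. 154.]
 [249. 286.]
 [249. 226.]]
```

View pics/g_wrist.png

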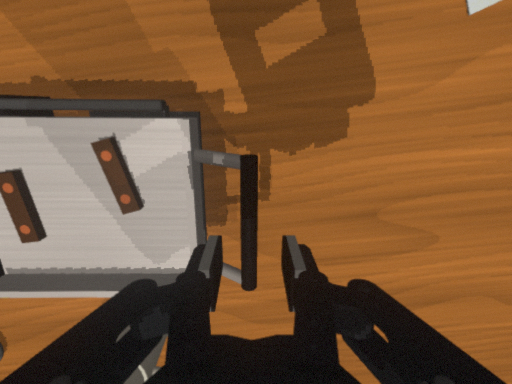

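Bar lies centred between the open fingers, at column 249, as predicted. Descending and gripping.

```bash
python3 nudge.py '[[34,-1.5,-2,30,0,0,0],[34,-1.5,0,29,0,0,0],[34,0,0,1,0,0,0],[5,0,0,0,0,0,0],[5,0,0,0,0,0,0],[5,0,0,0,0,0,0],[5,0,0,0,0,0,0]]';python3 go.py 579.2 333 273 83.34
```

```text
time: 7.5
ee_pos: [579.3, 332.0, 272.5]
tool_rot: [0.183, 3.135, 0.006]
force: [2.1, 5.3, -7.9]
width: 10.2
finger_force: 58.3
now [579.3 332.  272.5] F [ 2.1  5.3 -7.9] w 10.2
rot [ 0.004  0.001 -0.001] d old axes [ 0.3  1.  -0.5] d new axes [ 0.3  1.  -0.5] rows 0.0
```

```bash
python3 nudge.py '[[5,0,-12.6,-13.5,-0.0625,0,0],[5,0,-12.6,-13.5,-0.0625,0,0],[5,0,-12.6,-13.5,-0.0625,0,0],[5,0,0,0,0,0,0]]';python3 go.py 579.2 333 273 83.34 0.1875
```

```text
time: 7.83
ee_pos: [574.6, 291.0, 313.1]
tool_rot: [0.184, 3.109, 0.304]
force: [-3.4, 4.6, 0.5]
width: 10.1
finger_force: 60.7
now [574.6 291.  313.1] F [-3.4  4.6  0.5] w 10.1
rot [ 0.007  0.001 -0.002] d old axes [ 0.4 33.7 47.5] d new axes [ 0.3 34.1 47.2] rows 1.4
```

```bash
python3 nudge.py '[[5,0,-12.6,-13.5,-0.0625,0,0],[5,0,-12.6,-13.5,-0.0625,0,0],[5,0,-12.6,-13.5,-0.0625,0,0],[5,0,-12.6,-13.5,-0.0625,0,0],[5,0,-12.6,-13.5,-0.0625,0,0],[5,0,-3,-4,-0.015,0,0],[5,0,0,0,0,0,0]]';python3 go.py 579.2 333 273 83.34 0.5; python3 look.py i wrist
```

```text
time: 8.42
ee_pos: [564.2, 209.4, 355.7]
tool_rot: [0.181, 2.998, 0.807]
force: [9.1, 23.1, -15.0]
width: 9.9
finger_force: 61.3
now [564.2 209.4 355.7] F [  9.1  23.1 -15. ] w 9.9
rot [ 0.026  0.002 -0.004] d old axes [ -0.   66.2 134. ] d new axes [ -0.6  69.6 132.2] rows 3.6
wrist cam at [488. 234. 329.] fwd [ 0.36  0.44 -0.82]
```

```bash
python3 nudge.py '[[5,0,2,2,0.01,0,0],[34,0,0,0,0,0,0],[34,0,0,0,0,0,0],[34,0,0,0,0,0,0],[34,0,0,-30,0,0,0],[34,0,0,-35,0,0,0],[34,0,0,-35,0,0,0],[34,0,0,0,0,0,0]]';python3 look.py j side scene wrist; python3 go.py 450 -50 450 119 
python3 -c "
import cv2,numpy as np
a=cv2.imread('pics/j_side.png')[100:280,150:330];b=cv2.imread('pics/j_scene.png')[60:240,150:400]
cv2.imwrite('pics/j.png',np.hstack([cv2.resize(x,None,fx=1.8,fy=1.8,interpolation=2) for x in(a,b)]))"
```

```text
time: 9.13
ee_pos: [560.6, 159.6, 452.9]
tool_rot: [0.172, 2.993, 0.775]
force: [0.1, -0.2, 1.9]
width: 34.0
finger_force: 0.0
side cam at [ 201. -786. 1057.] fwd [ 0.33  0.58 -0.74]
scene cam at [1080. -244.  940.] fwd [-0.45  0.23 -0.86]
wrist cam at [484. 184. 419.] fwd [ 0.37  0.42 -0.83]
now [559.6 161.2 444.6] F [0.6 1.  0.2] w 33.8
rot [ 0.488  0.16  -0.609] d old axes [  84.2 -192.  -112.6] d new axes [ 198.2 -131.6   -5.4] rows 5.7
```

View pics/j.png

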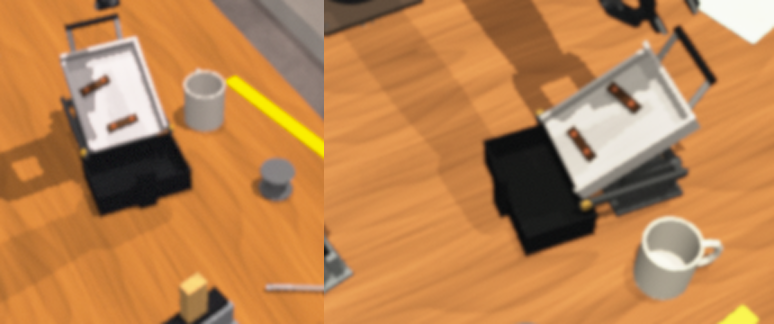

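Tray fully tilted with both rails still clinging; the cup sits under the lip. Next the scraper: hover over it and refine.

```bash
python3 nudge.py '[[60,0,-15,-25,0.12,0,0],[60,0,-25,-20,0.12,0,0],[60,0,-25,0,0.12,0,0],[60,0,-25,0,0.13,0,0],[60,0,-30,0,0,0,-0.097],[60,0,-30,0,0,0,-0.097],[60,0,-30,0,0,0,-0.097],[60,0,0,0,0,0,0]]'; python3 go.py 480 -240 420 100
```

```text
time: 9.95
ee_pos: [545.8, -35.4, 453.1]
tool_rot: [-0.273, 3.129, 0.029]
force: [0.4, 0.6, -0.1]
width: 60.1
finger_force: 0.0
now [545.8 -35.4 453.1] F [ 0.4  0.6 -0.1] w 60.1
rot [ 0.018  0.003 -0.   ] d old axes [ 100.4 -190.7   29.4] d new axes [ 100.3 -190.1   33.1] rows 5.2
```

```bash
python3 nudge.py '[[60,17,-32,5,0.018,0,0],[60,17,-32,5,0,0,0],[60,17,-32,5,0,0,0],[60,17,-32,5,0,0,0],[60,17,-31,6,0,0,0],[60,16,-31,7,0,0,0],[60,0,0,0,0,0,0],[60,0,0,0,0,0,0]]'; python3 look.py k wrist; python3 go.py 487.5 -258 285 100
```

```text
time: 10.62
ee_pos: [479.1, -237.2, 418.7]
tool_rot: [-0.269, 3.127, 0.007]
force: [-0.1, 0.6, 0.3]
width: 59.8
finger_force: 0.0
wrist cam at [ 402. -251.  387.] fwd [ 0.31  0.06 -0.95]
now [ 479.6 -236.2  419.4] F [ 0.  -0.1 -0.1] w 59.8
rot [ 0.004  0.004 -0.001] d old axes [ -3.5 -23.3 134.3] d new axes [ -4.  -22.8 134.4] rows 3.3
```

View pics/k_wrist.png

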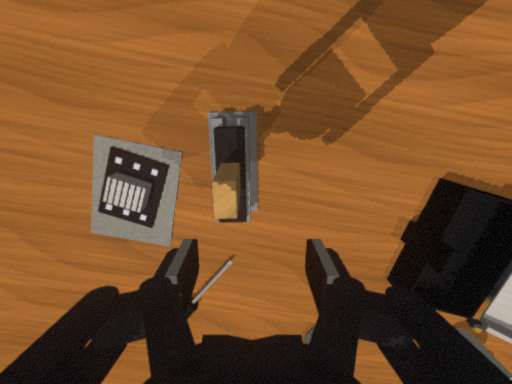

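```bash
python3 -c "
from h import *;import pickle
c=pickle.load(open('pics/k_wrist.pkl','rb'))
t=plane(c,[(212.5,185.5),(238.5,187.5),(238,219),(215,220)],156);print(t.round(1),t.mean(0).round(1))
d=pickle.load(open('pics/d_wrist.pkl','rb'))
b=plane(c,[(215,127),(244,126),(247.5,220.5)],76);print(b.round(1),((b[0]+b[2])/2).round(1))
m=plane(c,[(95,136),(182,151),(170,244),(92,232)],2);print('mat',m.round(1),m.mean(0).round(1))
q=plane(c,[(109,146),(168,161),(154,227),(99,212)],6);print('board',q.round(1),q.mean(0).round(1),np.linalg.norm(q-np.roll(q,-1,0),axis=1).round(1))
print('top tri',tri(c,[(226,203)],d,[(133,203)]).round(1))
"
```

```text
[[ 473.9 -271.7  156. ]
 [ 471.8 -249.2  156. ]
 [ 501.3 -245.   156. ]
 [ 505.8 -265.3  156. ]] [ 488.2 -257.8  156. ]
[[ 432.3 -284.7   76. ]
 [ 425.8 -253.6   76. ]
 [ 535.8 -231.2   76. ]] [ 484. -258.   76.]
mat [[ 479.6 -451.5    2. ]
 [ 479.7 -333.6    2. ]
 [ 626.9 -338.3    2. ]
 [ 626.1 -456.1    2. ]] [ 553.1 -394.9    2. ]
board [[ 489.1 -430.9    6. ]
 [ 496.1 -350.6    6. ]
 [ 600.  -363.3    6. ]
 [ 589.3 -443.9    6. ]] [ 543.6 -397.2    6. ] [ 80.6 104.7  81.3 101. ]
top tri [[ 488.8 -257.5  136.1   12.3]]
```

Handle top at (226,203), crossbar (215–247, 127–220), board at (132,187). Descending to grasp.

```bash
python3 nudge.py '[[60,-4,-22,20,0,0,-0.008],[60,0,0,38,0,0,0],[60,0,0,38,0,0,0],[60,0,0,36,0,0,0],[60,0,0,2,0,0,0],[60,0,0,0,0,0,0]]'; python3 go.py 487.5 -258 285 100.5; python3 nudge.py '[[10,0,0,0,0,0,0],[10,0,0,0,0,0,0],[10,0,0,0,0,0,0],[10,0,0,0,0,0,0],[10,0,0,0,0,0,0]]'; python3 go.py 487.5 -258 285 100.5
```

```text
time: 11.17
ee_pos: [488.1, -255.1, 284.4]
tool_rot: [-0.29, 3.127, 0.01]
force: [0.1, -0.5, 0.6]
width: 60.2
finger_force: 0.0
now [ 488.1 -255.1  284.4] F [ 0.1 -0.5  0.6] w 60.2
rot [0.006 0.002 0.002] d old axes [ 1.1 -2.8 -0.6] d new axes [ 1.1 -2.8 -0.6] rows 0.1
time: 11.58
ee_pos: [489.2, -257.7, 290.0]
tool_rot: [-0.286, 3.118, -0.004]
force: [0.7, 0.5, 6.8]
width: 21.3
finger_force: 59.8
now [ 489.2 -257.7  290. ] F [0.7 0.5 6.8] w 21.3
rot [-0.003  0.01  -0.   ] d old axes [1.7 0.  4.9] d new axes [1.7 0.  5. ] rows 0.1
```

```bash
cat > tray.py <<'E'
# tray.py x y z tilt -> TCP need for tool point L ahead of TCP at tray coords; L given
import sys; from go import *
O=np.array([553.3,111.7,80]);Y=np.radians(83.34)
def tcp(x,y,z,tilt,L):
    R=Rt(Y,tilt); T=np.c_[-R[:,0],R[:,1],-R[:,2]]; return O+T@[x,y,z+L],R
if __name__=='__main__':
    x,y,z,t,L=[float(v) for v in sys.argv[1:6]]; p,R=tcp(x,y,z,t,L); print('target',p.round(1)); need(p,R)
E
python3 nudge.py '[[10,0,0,-15,0,0,0],[10,0,0,-35,0,0,0],[10,0,0,-35,0,0,0],[10,0,0,-35,0,0,0],[10,0,0,0,0,0,0]]'; python3 look.py l scene side; python3 tray.py 0 155 50 0.5 275; python3 go.py 551 95 445 83.34
```

```text
time: 12.0
ee_pos: [488.5, -258.1, 416.0]
tool_rot: [-0.286, 3.112, -0.014]
force: [1.9, -1.2, -0.9]
width: 21.8
finger_force: 59.2
scene cam at [1080. -244.  940.] fwd [-0.45  0.23 -0.86]
side cam at [ 201. -786. 1057.] fwd [ 0.33  0.58 -0.74]
target [551.   92.  439.5]
now [ 487.5 -257.4  408.9] F [-0.3  1.  -3.2] w 21.4
rot [-0.497 -0.066  0.295] d old axes [-126.3  332.   -30.2] d new axes [-22.5 325.8 143. ] rows 8.5
now [ 487.5 -257.4  408.9] F [-0.3  1.  -3.2] w 21.4
rot [-0.001  0.009  0.299] d old axes [-126.9  334.9  -35.7] d new axes [-22.2 357.4 -36.1] rows 8.6
```

```bash
python3 nudge.py '[[10,0,0,-9,0,0.009,0.1],[10,0,0,-9,0,0,0.1],[10,0,0,-9,0,0,0.1],[10,-2.5,39.7,-1,0,0,0],[10,-2.5,39.7,-1,0,0,0],[10,-2.5,39.7,-1,0,0,0],[10,-2.5,39.7,-1,0,0,0],[10,-2.5,39.7,-1,0,0,0]]';python3 nudge.py '[[10,-2.5,39.7,-1,0,0,0],[10,-2.5,39.7,-1,0,0,0],[10,-2.5,39.7,-1,0,0,0],[10,-2.5,39.7,-1,0,0,0],[10,0,0,0,0,0,0],[10,0,0,0,0,0,0]]'; python3 tray.py 0 155 50 0.5 275
```

```text
time: 12.77
ee_pos: [522.5, -59.9, 435.9]
tool_rot: [-0.184, -3.128, -0.003]
force: [1.1, 0.1, -2.2]
width: 21.4
finger_force: 59.6
time: 13.27
ee_pos: [551.1, 96.9, 439.9]
tool_rot: [-0.177, -3.128, -0.0]
force: [0.4, -0.1, -2.4]
width: 21.1
finger_force: 60.0
target [551.   92.  439.5]
now [551.1  96.9 439.9] F [ 0.4 -0.1 -2.4] w 21.1
rot [-0.5   -0.009  0.001] d old axes [-0.5 -4.9  0.4] d new axes [-0.5 -4.4 -2. ] rows 0.1
```

```bash
python3 nudge.py '[[10,0,-5,0,-0.1,0,0],[10,0,0,0,-0.1,0,0],[10,0,0,0,-0.1,0,0],[10,0,0,0,-0.1,0,0],[10,0,0,0,-0.1,0,0],[10,0,0,0,0,0,0],[10,0,0,0,0,0,0]]'; python3 tray.py 0 155 10 0.5 275; python3 look.py m side scene wrist
python3 -c "
import cv2,numpy as np
a=cv2.imread('pics/m_side.png')[80:260,130:330];b=cv2.imread('pics/m_scene.png')[60:240,200:400]
cv2.imwrite('pics/m.png',np.hstack([cv2.resize(x,None,fx=2,fy=2,interpolation=2) for x in(a,b)]))"
```

```text
time: 13.85
ee_pos: [550.7, 88.4, 441.1]
tool_rot: [0.182, 3.018, 0.766]
force: [-0.8, 0.4, -2.1]
width: 21.4
finger_force: 60.3
target [553.2 111.1 404.4]
now [550.7  88.4 441.1] F [-0.8  0.4 -2.1] w 21.4
rot [-0.003 -0.004 -0.005] d old axes [-0.   2.6 43.1] d new axes [ 0.1  2.5 43.1] rows 1.0
side cam at [ 201. -786. 1057.] fwd [ 0.33  0.58 -0.74]
scene cam at [1080. -244.  940.] fwd [-0.45  0.23 -0.86]
wrist cam at [474. 113. 415.] fwd [ 0.36  0.42 -0.84]
```

View pics/m.png

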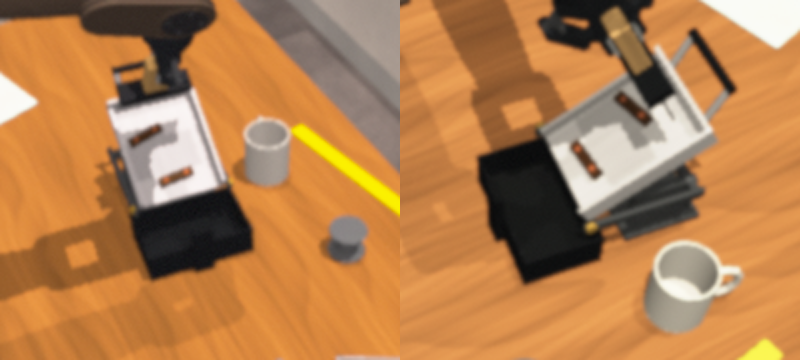

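Blade is square to the tray above its back end, upper rail in front of it at scene-crop (632,107). Lowering.

```bash
python3 nudge.py '[[10,0,2,20,0,0,0],[10,0,2,18,0,0,0],[10,0,0,0,0,0,0]]'; python3 tray.py 0 157 3 0.5 275;python3 nudge.py '[[10,0,0,4,0,0,0],[10,0,0,0,0,0,0]]'; python3 tray.py 0 157 3 0.5 275
```

```text
time: 14.25
ee_pos: [552.6, 112.5, 407.8]
tool_rot: [0.178, 3.021, 0.77]
force: [0.2, 0.5, -2.7]
width: 21.2
finger_force: 60.3
target [553.8 116.2 399.2]
now [552.6 112.5 407.8] F [ 0.2  0.5 -2.7] w 21.2
rot [-0.001 -0.009 -0.004] d old axes [-0.9 -0.8  9.3] d new axes [-0.8 -0.8  9.4] rows 0.2
time: 14.42
ee_pos: [553.6, 113.5, 407.9]
tool_rot: [0.177, 3.015, 0.77]
force: [0.9, 0.2, -2.5]
width: 21.2
finger_force: 60.3
target [553.8 116.2 399.2]
now [553.6 113.5 407.9] F [ 0.9  0.2 -2.5] w 21.2
rot [-0.    -0.003 -0.002] d old axes [ 0.1 -1.8  8.8] d new axes [ 0.1 -1.8  8.8] rows 0.2
```

```bash
python3 nudge.py '[[10,0,0,3,0,0,0],[10,0,0,0,0,0,0],[10,0,0,0,0,0,0]]'; python3 tray.py 0 157 2 0.5 275;python3 nudge.py '[[10,0,0,3,0,0,0],[10,0,0,0,0,0,0],[10,0,0,0,0,0,0]]'; python3 tray.py 0 157 2 0.5 275; python3 look.py n wrist
```

```text
time: 14.67
ee_pos: [553.9, 114.7, 405.8]
tool_rot: [0.178, 3.013, 0.77]
force: [-0.3, 0.0, -2.0]
width: 20.8
finger_force: 60.4
target [553.9 116.6 398.4]
now [553.9 114.7 405.8] F [-0.3  0.  -2. ] w 20.8
rot [ 0.    -0.002 -0.002] d old axes [ 0.2 -1.9  7.5] d new axes [ 0.2 -1.9  7.5] rows 0.2
time: 14.92
ee_pos: [553.9, 116.3, 402.5]
tool_rot: [0.178, 3.014, 0.771]
force: [0.4, -0.3, -2.0]
width: 21.3
finger_force: 60.4
target [553.9 116.6 398.4]
now [553.9 116.3 402.5] F [ 0.4 -0.3 -2. ] w 21.3
rot [ 0.    -0.003 -0.002] d old axes [ 0.  -1.7  3.8] d new axes [ 0.  -1.7  3.8] rows 0.1
wrist cam at [477. 140. 375.] fwd [ 0.36  0.42 -0.84]
```

View pics/n_wrist.png

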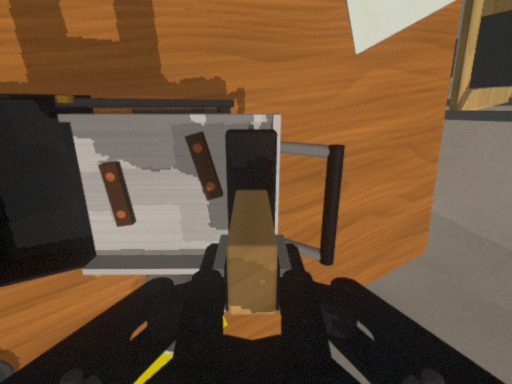

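Blade sits behind both rails (rails at (204,165) and (117,195), crossbar at column 250) inside the side wall at row 115. Lowering to light contact.

```bash
python3 nudge.py '[[10,0,0,2,0,0,0],[10,0,0,0,0,0,0],[10,0,0,0,0,0,0]]';python3 nudge.py '[[10,0,0,1.5,0,0,0],[10,0,0,0,0,0,0],[10,0,0,0,0,0,0]]'; python3 tray.py 0 157 2 0.5 275
```

```text
time: 15.22
ee_pos: [554.0, 117.3, 400.7]
tool_rot: [0.178, 3.014, 0.771]
force: [0.7, -0.2, -1.4]
width: 20.9
finger_force: 60.4
time: 15.47
ee_pos: [554.1, 118.0, 399.4]
tool_rot: [0.178, 3.014, 0.771]
force: [0.2, 0.3, -1.4]
width: 21.4
finger_force: 60.4
target [553.9 116.6 398.4]
now [554.1 118.  399.4] F [ 0.2  0.3 -1.4] w 21.4
rot [ 0.    -0.003 -0.002] d old axes [ 0.  -1.7  0.2] d new axes [ 0.  -1.7  0.2] rows 0.0
```

```bash
python3 nudge.py '[[10,0,0,0.7,0,0,0],[10,0,-12,0,0,0,0],[10,0,-12,0,0,0,0],[10,0,-12,0,0,0,0],[10,0,-12,0,0,0,0],[10,0,-12,0,0,0,0],[10,0,-12,0,0,0,0],[10,0,0,0,0,0,0]]'; python3 tray.py 0 87 2 0.5 275;python3 look.py o wrist
```

```text
time: 16.13
ee_pos: [546.2, 53.5, 362.4]
tool_rot: [0.182, 3.016, 0.77]
force: [0.2, 0.7, -2.2]
width: 21.2
finger_force: 60.4
target [546.8  55.6 364.8]
now [546.2  53.5 362.4] F [ 0.2  0.7 -2.2] w 21.2
rot [-0.    -0.004 -0.006] d old axes [-0.3  3.  -1. ] d new axes [-0.3  3.  -1. ] rows 0.1
wrist cam at [470.  77. 336.] fwd [ 0.35  0.42 -0.84]
```

View pics/o_wrist.png

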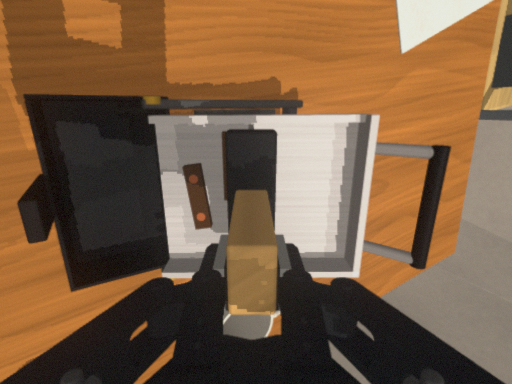

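The first rail is being pushed just ahead of the blade at (225,165); the second is at (197,195). Continuing past the lip.

```bash
python3 nudge.py '[[10,0,-12,-0.5,0,0,0],[10,0,-12,0,0,0,0],[10,0,-12,0,0,0,0],[10,0,-12,0,0,0,0],[10,0,-12,0,0,0,0],[10,0,-12,0,0,0,0],[10,0,-12,0,0,0,0],[10,0,0,0,0,0,0]]'; python3 tray.py 0 0 2 0.5 275;python3 nudge.py '[[10,0,-9,0,0,0,0],[10,0,-9,0,0,0,0],[10,0,-9,0,0,0,0],[10,0,0,0,0,0,0],[10,0,0,0,0,0,0]]'; python3 tray.py 0 -20 60 0.5 275;python3 look.py p wrist
```

```text
time: 16.85
ee_pos: [537.4, -19.7, 322.8]
tool_rot: [0.182, 3.016, 0.77]
force: [0.3, -0.9, -1.7]
width: 21.4
finger_force: 60.4
target [537.9 -20.2 323.1]
now [537.4 -19.7 322.8] F [ 0.3 -0.9 -1.7] w 21.4
rot [-0.    -0.004 -0.005] d old axes [-0.5 -0.3 -0.5] d new axes [-0.5 -0.3 -0.5] rows 0.0
time: 17.27
ee_pos: [535.0, -41.7, 311.3]
tool_rot: [0.179, 3.014, 0.772]
force: [-0.0, -0.9, -2.4]
width: 21.1
finger_force: 60.3
target [532.6 -65.3 364.4]
now [535.  -41.7 311.3] F [-0.  -0.9 -2.4] w 21.1
rot [ 0.001 -0.003 -0.003] d old axes [ -0.2   4.8 -58. ] d new axes [ -0.4   4.7 -58. ] rows 1.4
wrist cam at [458. -18. 284.] fwd [ 0.36  0.42 -0.84]
```

View pics/p_wrist.png

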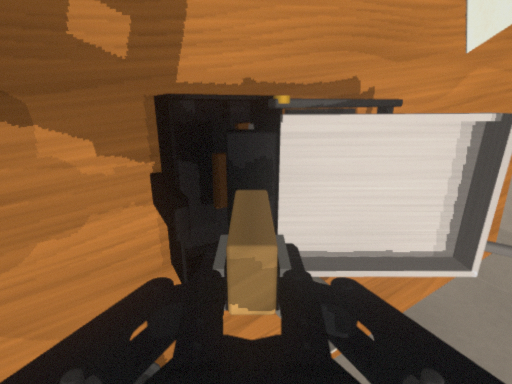

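Tray floor is empty; rails show in the cup at (220,180) and (245,127). Lifting off and checking from the scene camera.

```bash
python3 nudge.py '[[10,0,0,-15,0,0,0],[10,0,0,-30,0,0,0],[10,0,0,-38,0,0,0],[10,0,0,-38,0,0,0],[10,0,0,-30,0,0,0],[10,0,0,0,0,0,0]]'; python3 look.py q scene wrist; python3 -c "
import cv2,numpy as np
a=cv2.imread('pics/q_wrist.png');b=cv2.imread('pics/q_scene.png')[60:250,150:400]
b=cv2.convertScaleAbs(cv2.resize(b,None,fx=1.6,fy=1.6,interpolation=2),alpha=1.5); a=cv2.resize(a,(400,304));a=cv2.convertScaleAbs(a,alpha=1.5)
cv2.imwrite('pics/q.png',np.hstack([a,b]))"; python3 go.py 489.2 -257.7 416 100.5
```

```text
time: 17.82
ee_pos: [527.9, -115.2, 452.2]
tool_rot: [0.175, 3.003, 0.76]
force: [1.2, -0.8, -0.1]
width: 21.4
finger_force: 60.6
scene cam at [1080. -244.  940.] fwd [-0.45  0.23 -0.86]
wrist cam at [451. -91. 421.] fwd [ 0.36  0.41 -0.83]
now [ 527.2 -113.4  445.4] F [-0.7  0.5 -2. ] w 21.0
rot [ 0.496  0.075 -0.294] d old axes [  20.8 -143.8  -44.9] d new axes [  63.6 -134.9   29.4] rows 3.6
```

View pics/q.png

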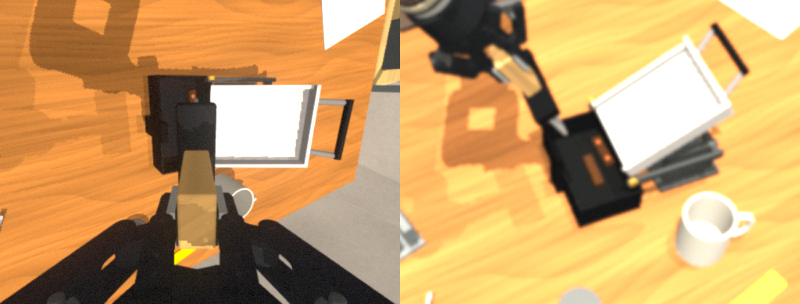

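Both rails lie in the cup, and the tray is clear. I've now viewed 15 pictures, one over the limit of 14, so from here I'll measure by numbers only. Returning the scraper to its stand.

```bash
python3 nudge.py '[[10,0,-5,0,0.12,0,0],[10,0,0,0,0.12,0,0],[10,0,0,0,0.12,0,0],[10,0,0,0,0.135,0,0],[10,0,0,0,0,0,-0.1],[10,0,0,0,0,0,-0.1],[10,0,0,0,0,0,-0.095],[10,0,0,0,0,0,0]]'
cat > hang.py <<'E'
from go import *; import sys
need([489.2,-257.7,float(sys.argv[1])],Rn.from_rotvec([-0.286,3.118,-0.004]).as_matrix())
E
python3 hang.py 400
```

```text
time: 18.58
ee_pos: [526.3, -116.4, 438.6]
tool_rot: [0.284, -3.124, -0.03]
force: [-0.1, 0.0, -2.8]
width: 21.6
finger_force: 60.5
now [ 526.3 -116.4  438.6] F [-0.1  0.  -2.8] w 21.6
rot [ 0.023 -0.013 -0.002] d old axes [  61.9 -133.    36.1] d new axes [  62.6 -132.    38.4] rows 3.6
```

```bash
python3 nudge.py '[[10,0,0,0,0.023,-0.013,-0.002],[10,15.6,-33,9.6,0,0,0],[10,15.6,-33,9.6,0,0,0],[10,15.6,-33,9.6,0,0,0],[10,15.6,-33,9.6,0,0,0],[10,0,0,0,0,0,0],[10,0,0,0,0,0,0],[10,0,0,0,0,0,0]]'; python3 hang.py 400; python3 look.py r scene side wrist
```

```text
time: 19.25
ee_pos: [489.4, -258.6, 402.5]
tool_rot: [-0.279, 3.115, -0.007]
force: [-0.2, -0.0, -2.1]
width: 21.1
finger_force: 60.7
now [ 489.4 -258.6  402.5] F [-0.2 -0.  -2.1] w 21.1
rot [-0.002  0.003 -0.005] d old axes [0.1 0.9 2.5] d new axes [0.  0.9 2.5] rows 0.1
scene cam at [1080. -244.  940.] fwd [-0.45  0.23 -0.86]
side cam at [ 201. -786. 1057.] fwd [ 0.33  0.58 -0.74]
wrist cam at [ 413. -273.  371.] fwd [ 0.32  0.05 -0.95]
```

```bash
python3 nudge.py '[[10,0,0.9,25,0,0,-0.005],[10,0,0,25,0,0,0],[10,0,0,0,0,0,0]]'; python3 hang.py 340; python3 nudge.py '[[10,0,0,15,0,0,0],[10,0,0,15,0,0,0],[10,0,0,0,0,0,0],[10,0,0,0,0,0,0]]'; python3 hang.py 291
```

```text
time: 19.65
ee_pos: [489.2, -256.1, 348.3]
tool_rot: [-0.292, 3.12, 0.001]
force: [-1.1, 1.2, -2.9]
width: 21.1
finger_force: 60.6
now [ 489.2 -256.1  348.3] F [-1.1  1.2 -2.9] w 21.1
rot [ 0.003 -0.002  0.004] d old axes [ 0.3 -1.6  8.3] d new axes [ 0.3 -1.5  8.3] rows 0.2
time: 19.98
ee_pos: [490.7, -257.8, 323.7]
tool_rot: [-0.29, 3.114, -0.008]
force: [0.1, -0.6, -1.4]
width: 21.0
finger_force: 60.5
now [ 490.7 -257.8  323.7] F [ 0.1 -0.6 -1.4] w 21.0
rot [-0.003  0.003  0.003] d old axes [ 1.9  0.6 32.7] d new axes [ 1.8  0.5 32.7] rows 0.8
```

Blade is in the slot with no contact force. Lowering the rest of the way.

```bash
python3 nudge.py '[[10,1,0.5,12,0,0,0],[10,0,0,12,0,0,0],[10,0,0,4,0,0,0],[10,0,0,0,0,0,0],[10,0,0,0,0,0,0]]'; python3 hang.py 290
```

```text
time: 20.4
ee_pos: [489.7, -258.2, 294.8]
tool_rot: [-0.289, 3.114, -0.008]
force: [-0.4, -0.5, -2.4]
width: 21.2
finger_force: 60.6
now [ 489.7 -258.2  294.8] F [-0.4 -0.5 -2.4] w 21.2
rot [-0.003  0.003  0.002] d old axes [0.5 0.6 4.7] d new axes [0.5 0.6 4.7] rows 0.1
```

```bash
python3 nudge.py '[[10,0,0.5,3,0,0,0],[10,0,0,2,0,0,0],[10,0,0,0,0,0,0],[10,0,0,0,0,0,0]]'; python3 hang.py 290;  python3 nudge.py '[[10,0,0,1.5,0,0,0],[10,0,0,0,0,0,0],[10,0,0,0,0,0,0]]'; python3 hang.py 290
```

```text
time: 20.73
ee_pos: [489.9, -257.8, 290.4]
tool_rot: [-0.289, 3.113, -0.009]
force: [-0.1, -0.3, -2.5]
width: 21.7
finger_force: 60.8
now [ 489.9 -257.8  290.4] F [-0.1 -0.3 -2.5] w 21.7
rot [-0.004  0.004  0.002] d old axes [0.6 0.3 0.4] d new axes [0.6 0.3 0.4] rows 0.0
time: 20.98
ee_pos: [490.1, -257.9, 290.0]
tool_rot: [-0.289, 3.113, -0.01]
force: [-0.9, 1.2, 5.3]
width: 21.4
finger_force: 61.4
now [ 490.1 -257.9  290. ] F [-0.9  1.2  5.3] w 21.4
rot [-0.004  0.004  0.002] d old axes [0.9 0.4 0. ] d new axes [0.9 0.4 0. ] rows 0.0
```

```bash
python3 nudge.py '[[50,0,0,0,0,0,0],[50,0,0,0,0,0,0],[50,0,0,0,0,0,0],[50,0,0,-25,0,0,0],[50,0,0,-38,0,0,0],[50,0,0,-38,0,0,0],[40,0,0,-38,0,0,0],[34,0,0,-20,0,0,0]]'; python3 look.py s scene side wrist; python3 tray.py 0 222 140 0.5 154
python3 - <<'E'
import pickle; from h import *
# scraper top check: wrist k vs s, compare predicted pixel with mask of wood
c=pickle.load(open('pics/s_wrist.pkl','rb'))
for n in('r','s'):pass
a=[cv2.imread(f'pics/{n}_scene.png')[150:230,105:170].astype(int) for n in 'as']; print('scene diff stand area',abs(a[0]-a[1]).mean().round(2))
a=[cv2.imread(f'pics/{n}_side.png')[240:310,225:285].astype(int) for n in 'as']; print('side diff',abs(a[0]-a[1]).mean().round(2))
E
```

```text
time: 21.65
ee_pos: [487.7, -257.3, 453.1]
tool_rot: [-0.288, 3.108, -0.017]
force: [1.0, -0.7, 0.7]
width: 34.0
finger_force: 0.0
scene cam at [1080. -244.  940.] fwd [-0.45  0.23 -0.86]
side cam at [ 201. -786. 1057.] fwd [ 0.33  0.58 -0.74]
wrist cam at [ 411. -273.  421.] fwd [ 0.33  0.05 -0.94]
target [559.5 165.2 444.4]
now [ 487.6 -257.2  450.3] F [-0.1 -0.6 -0.8] w 34.2
rot [-0.505 -0.057  0.3  ] d old axes [-148.4  402.     3.9] d new axes [-22.5 372.8 210.3] rows 10.3
scene diff stand area 14.85
side diff 32.13
```

```bash
python3 nudge.py '[[34,0,0,0,0,0.012,0.1],[34,0,0,0,0,0,0.1],[34,0,0,0,0,0,0.1],[34,-2,41,0,0,0,0],[34,-2,41,0,0,0,0],[34,-2,41,0,0,0,0],[34,-2,41,0,0,0,0],[34,-2,41,0,0,0,0]]'; python3 nudge.py '[[34,-2,41,0,0,0,0],[34,-2,41,0,0,0,0],[34,-2,41,0,0,0,0],[34,-2,41,0,0,0,0],[34,-2,41,0,0,0,0],[34,0,0,0,0,0,0],[34,0,0,0,0,0,0]]'; python3 tray.py 0 222 140 0.5 154
```

```text
time: 22.47
ee_pos: [520.5, -52.8, 443.9]
tool_rot: [-0.182, -3.136, 0.008]
force: [1.4, -0.7, 0.2]
width: 33.8
finger_force: 0.0
time: 23.05
ee_pos: [554.0, 150.0, 442.5]
tool_rot: [-0.174, -3.136, 0.011]
force: [-0.1, -0.7, -0.4]
width: 33.7
finger_force: 0.0
target [559.5 165.2 444.4]
now [554.  150.  442.5] F [-0.1 -0.7 -0.4] w 33.7
rot [-0.507 -0.002  0.005] d old axes [-3.9 15.7 -2. ] d new axes [-3.8 14.7  5.9] rows 0.4
```

```bash
python3 nudge.py '[[34,-4,15.7,-2,-0.101,0,0.005],[34,0,0,0,-0.101,0,0],[34,0,0,0,-0.101,0,0],[34,0,0,0,-0.101,0,0],[34,0,0,0,-0.101,0,0],[34,0,0,0,0,0,0],[34,0,0,0,0,0,0]]'; python3 tray.py 0 222 40 0.5 154; python3 look.py t wrist scene side
python3 - <<'E'
import pickle; from h import *; from tray import tcp
c=pickle.load(open('pics/t_wrist.pkl','rb')); R=tcp(0,0,0,.5,0)[1]; 
pr=proj(c,[tcp(x,222,40,.5,0)[0] for x in(-50,0,50)]); print(pr.round(1))
g=cv2.GaussianBlur(c['im'],(3,3),0).max(2)
for v in (pr[0,1]+12,pr[1,1]-15,pr[1,1]):
    r=g[int(v),215:300].astype(int); w=np.where(r<45)[0]+215; print(int(v),w.min() if len(w) else None,w.max() if len(w) else None,len(w))
for v,(n,w) in {'scene':('scene',(150,230,105,170)),'side':('side',(240,310,225,285))}.items():
    a=[cv2.imread(f'pics/{k}_{n}.png')[w[0]:w[1],w[2]:w[3]].astype(int) for k in 'at']; print(n,abs(a[0]-a[1]).mean().round(2))
E
```

```text
time: 23.63
ee_pos: [560.0, 161.6, 445.9]
tool_rot: [0.184, 3.01, 0.762]
force: [0.1, 0.0, -1.0]
width: 34.0
finger_force: 0.0
target [565.1 212.8 356.7]
now [560.  161.6 445.9] F [ 0.1  0.  -1. ] w 34.0
rot [-0.004  0.004 -0.005] d old axes [  1.4   2.9 102.9] d new axes [  0.9   2.4 103. ] rows 2.5
wrist cam at [484. 185. 418.] fwd [ 0.36  0.41 -0.84]
scene cam at [1080. -244.  940.] fwd [-0.45  0.23 -0.86]
side cam at [ 201. -786. 1057.] fwd [ 0.33  0.58 -0.74]
[[256.1 139.5]
 [256.1 198.3]
 [256.1 249.9]]
151 251 261 9
183 251 261 11
198 251 261 11
scene 3.73
side 22.55
```

```bash
python3 - <<'E'
from m3 import *
a=pickle.load(open('pics/t_scene.pkl','rb'));b=pickle.load(open('pics/t_side.pkl','rb'))
print('NEW',top(a,(110,145,155,180)),top(b,(245,270,248,285)))
E
python3 nudge.py '[[34,1,2.5,34,0,0,0],[34,0,0,34,0,0,0],[34,0,0,34,0,0,0],[34,0,0,0,0,0,0],[34,0,0,0,0,0,0]]'; python3 tray.py 0 222 40 0.5 154
```

```text
(array([351.4464 , 175.83356], dtype=float32), array([344.01263, 245.21564], dtype=float32), ((347.7295227050781, 210.52459716796875), (7.954473495483398, 69.7791976928711), 6.115502834320068)) (array([472.4706 , 180.11766], dtype=float32), array([455.00003, 250.00002], dtype=float32), ((463.7353210449219, 215.058837890625), (10.186494827270508, 72.0330810546875), 14.03624439239502))
handle [[5.287e+02 3.389e+02 1.193e+02 0.000e+00]
 [6.297e+02 3.271e+02 1.190e+02 3.000e-01]]
pins [[471.4 120.3  79.3   1.5]
 [634.7 101.4  77.9   2. ]]
c [[[189, 141], [116, 158], [129, 197], [112, 213], [118, 230], [136, 220], [148, 252], [156, 245], [164, 246], [148, 274], [171, 274], [171, 254], [208, 247], [213, 229]]]
d [[[284, 140], [224, 152], [221, 156], [228, 187], [222, 215], [226, 229], [233, 219], [236, 221], [245, 256], [303, 246]]]
----
tab far [ 560.5 -155.6   82.2    1. ]
tl [ 449.7 -146.5   54.9    3.5]
tr [444.6 -40.8  -0.6   1. ]
br [620.6 -29.4  51.1   0.9]
bl [ 614.8 -132.6   62.1   12.6]
scr crossbar TL [ 435.5 -284.3   74.3    0.5]
scr cb BR [ 538.7 -233.5   65.     1.4]
cb BL [ 
[... 568 characters left out ...]
8623, 34.57158660888672), 55.00797653198242)
(127.58734483802603, 215.0257341810475) (126.96413015629003, 164.75044837304637) (256.5861850443599, 258.1413181242078)
top d-scene [[ 487.9 -252.9  163.6    1.5]] d-side [[ 488.7 -258.9  149.6    8.1]]
((127.0, 167.0), (24.0, 34.0), 90.0)
((257.0, 261.5), (27.0, 24.0), 90.0)
NEW (126.8590220898486, 165.02208984859766) (255.2089877835951, 256.7456369982548)
time: 24.2
ee_pos: [564.9, 214.3, 356.8]
tool_rot: [0.179, 3.013, 0.765]
force: [0.3, -0.1, 1.0]
width: 34.3
finger_force: 0.0
target [565.1 212.8 356.7]
now [564.9 214.3 356.8] F [ 0.3 -0.1  1. ] w 34.3
rot [-0.003  0.    -0.002] d old axes [-0.3 -1.4 -0.6] d new axes [-0.3 -1.4 -0.6] rows 0.0
```

```bash
python3 nudge.py '[[5,0,-1.4,0,0,0,0],[5,0,0,0,0,0,0],[5,0,0,0,0,0,0],[5,0,0,0,0,0,0],[5,0,11.75,14.25,0.0625,0,0],[5,0,11.75,14.25,0.0625,0,0],[5,0,11.75,14.25,0.0625,0,0],[5,0,0,0,0,0,0]]'; python3 tray.py 0 222 40 0 153.5; python3 nudge.py '[[5,0,11.75,14.25,0.0625,0,0],[5,0,11.75,14.25,0.0625,0,0],[5,0,11.75,14.25,0.0625,0,0],[5,0,11.75,14.25,0.0625,0,0],[5,0,11.75,14.25,0.0625,0,0],[5,0,0,0,0,0,0]]'; python3 tray.py 0 222 40 0 153.5
```

```text
time: 24.87
ee_pos: [572.1, 263.0, 335.3]
tool_rot: [0.181, 3.073, 0.479]
force: [3.6, -1.9, -3.0]
width: 9.8
finger_force: 58.9
target [579.  332.2 273.5]
now [572.1 263.  335.3] F [ 3.6 -1.9 -3. ] w 9.8
rot [ 0.309  0.008 -0.001] d old axes [ 1.7 47.4 80. ] d new axes [ 1.1 69.5 61.8] rows 2.2
time: 25.37
ee_pos: [580.8, 333.1, 277.5]
tool_rot: [0.185, 3.131, -0.005]
force: [-0.4, -3.5, 3.5]
width: 9.7
finger_force: 61.2
target [579.  332.2 273.5]
now [580.8 333.1 277.5] F [-0.4 -3.5  3.5] w 9.7
rot [-0.003  0.005 -0.002] d old axes [ 1.7 -1.1  4. ] d new axes [ 1.7 -1.1  4. ] rows 0.1
```

```bash
python3 nudge.py '[[5,0,0,3,0,0,0],[5,0,0,0,0,0,0],[5,0,0,0,0,0,0]]';  python3 nudge.py '[[5,0,0,3,0,0,0],[5,0,0,0,0,0,0],[5,0,0,0,0,0,0]]'; python3 nudge.py '[[5,0,0,2,0,0,0],[5,0,0,0,0,0,0],[5,0,0,0,0,0,0]]'
```

```text
time: 25.62
ee_pos: [580.9, 332.3, 277.4]
tool_rot: [0.189, 3.131, 0.003]
force: [-4.6, -1.0, 11.3]
width: 9.5
finger_force: 62.0
time: 25.87
ee_pos: [581.0, 332.4, 277.3]
tool_rot: [0.189, 3.132, 0.003]
force: [-10.2, -3.8, 20.2]
width: 9.7
finger_force: 63.1
time: 26.12
ee_pos: [581.1, 332.4, 277.2]
tool_rot: [0.188, 3.132, 0.002]
force: [-14.1, -6.6, 27.0]
width: 9.8
finger_force: 63.8
```

```bash
python3 nudge.py '[[5,0,0,-7,0,0,0],[34,0,0,0,0,0,0],[34,0,0,0,0,0,0],[34,0,0,0,0,0,0],[34,0,0,-30,0,0,0],[34,0,0,-40,0,0,0],[34,0,0,-40,0,0,0],[34,0,0,-40,0,0,0]]';python3 nudge.py '[[80,0,0,0,0,0,0.12],[80,0,0,0,0,0,0.12],[80,0,0,0,0,0,0.12],[80,0,0,0,0,0,0.12],[80,0,0,0,0,0,0.12],[80,0,0,0,0,0,0.12],[80,0,0,0,0,0,0.12],[80,0,0,0,0,0,0.12]]'; python3 nudge.py '[[80,0,0,0,0,0,0.12],[80,0,0,0,0,0,0.12],[80,0,0,0,0,0,0.12],[80,0,0,0,0,0,0.12],[80,0,0,0,0,0,0.12],[80,0,0,0,0,0,0],[80,0,0,0,0,0,0]]'; python3 look.py u wrist scene side; python3 go.py 543 -340 440 -6
```

```text
time: 26.78
ee_pos: [579.6, 332.4, 425.0]
tool_rot: [0.189, 3.135, -0.002]
force: [1.2, 1.0, 0.5]
width: 34.5
finger_force: 0.0
time: 27.45
ee_pos: [579.8, 332.5, 423.7]
tool_rot: [1.622, 2.688, 0.0]
force: [0.5, 1.4, -0.6]
width: 80.0
finger_force: 0.0
time: 28.03
ee_pos: [579.7, 332.5, 424.0]
tool_rot: [2.335, 2.099, 0.002]
force: [-0.2, 0.4, 0.1]
width: 79.8
finger_force: 0.0
wrist cam at [589. 411. 393.] fwd [-0.03 -0.31 -0.95]
scene cam at [1080. -244.  940.] fwd [-0.45  0.23 -0.86]
side cam at [ 201. -786. 1057.] fwd [ 0.33  0.58 -0.74]
now [579.7 332.5 424.4] F [-0.1 -0.  -0.2] w 79.9
rot [ 0.003  0.001 -0.003] d old axes [-672.6   35.7  -15. ] d new axes [-672.6   33.8  -15.6] rows 16.2
```

```bash
python3 nudge.py '[[80,-41.5,2.1,0,0,0,0],[80,-41.5,2.1,0,0,0,0],[80,-41.5,2.1,0,0,0,0],[80,-41.5,2.1,0,0,0,0],[80,-41.5,2.1,0,0,0,0],[80,-41.5,2.1,0,0,0,0],[80,-41.5,2.1,0,0,0,0],[80,-41.5,2.1,0,0,0,0]]'; python3 nudge.py '[[80,-41.5,2.1,0,0,0,0],[80,-41.5,2.1,0,0,0,0],[80,-41.5,2.1,0,0,0,0],[80,-41.5,2.1,0,0,0,0],[80,-41.5,2.1,0,0,0,0],[80,-41.5,2.1,0,0,0,0],[80,-41.5,2.1,0,0,0,0],[80,-41.5,2.1,0,0,0,0]]'; python3 nudge.py '[[80,0,0,0,0,0,0],[80,0,0,0,0,0,0],[80,0,0,0,0,0,0]]'; python3 look.py v wrist scene side; python3 go.py 543 -397 250 -6
cat > brd.py <<'E'
import sys,pickle; from h import *
c=pickle.load(open(f'pics/{sys.argv[1]}_wrist.pkl','rb')); u0,v0=proj(c,[(543.6,-397,6)])[0]; print('pred',u0,v0)
im=c['im']; h=cv2.cvtColor(im,cv2.COLOR_BGR2HSV); g=h[...,2]
# mat mask: grey low saturation; fill its contour, then board corners = dark inside
m=((h[...,1]<50)&(g>60)).astype(np.uint8)*255
m[int(min(v0+110,383)):]=0
k=[x for x in cv2.findContours(m,0,2)[0] if cv2.contourArea(x)>600]
for x in k: print('grey',cv2.boundingRect(x),cv2.contourArea(x))
dk=(g<50).astype(np.uint8)*255
cs,hi=cv2.findContours(cv2.morphologyEx(dk,cv2.MORPH_CLOSE,np.ones((3,3))),cv2.RETR_LIST,2)
for x in cs:
    if cv2.contourArea(x)>800 : 
        r=cv2.minAreaRect(x); b=cv2.boxPoints(r); print('dark',r[0],r[1],round(r[2],1),cv2.contourArea(x), plane(c,[r[0]],6).round(1), plane(c,b,6)[:,:2].round(1).tolist())
E
python3 brd.py v
```

```text
time: 28.85
ee_pos: [559.5, -1.1, 425.3]
tool_rot: [2.335, 2.097, 0.004]
force: [0.7, -0.2, 0.2]
width: 80.0
finger_force: 0.0
time: 29.52
ee_pos: [540.1, -333.2, 425.5]
tool_rot: [2.335, 2.096, 0.004]
force: [0.7, -0.3, 0.3]
width: 79.9
finger_force: 0.0
time: 29.77
ee_pos: [540.6, -331.1, 425.0]
tool_rot: [2.337, 2.096, 0.004]
force: [-0.4, 0.6, -0.0]
width: 80.3
finger_force: 0.0
wrist cam at [ 550. -253.  394.] fwd [-0.03 -0.31 -0.95]
scene cam at [1080. -244.  940.] fwd [-0.45  0.23 -0.86]
side cam at [ 201. -786. 1057.] fwd [ 0.33  0.58 -0.74]
now [ 541.  -329.6  425.5] F [-0.   0.3 -0.7] w 79.8
rot [ 0.004  0.    -0.002] d old axes [-66.7   8.5 175.5] d new axes [-66.8   9.  175.5] rows 4.5
pred 257.3976831926641 206.06458689948295
grey (211, 162, 103, 81) 7117.5
grey (138, 76, 122, 77) 1845.5
dark (255.5, 314.0) (138.0, 511.0) 90.0 33173.5 [[ 520.3 -591.8    6. ]] [[143.1, -416.9], [926.9, -503.6], [973.9, -794.7], [37.8, -689.5]]
dark (258.82354736328125, 205.20590209960938) (67.01930236816406, 50.2763671875) 2.7 2052.5 [[ 545.9 -395.9    6. ]] [[489.2, -428.2], [503.6, -349.9], [599.5, -365.2], [590.8, -444.8]]
dark (413.0000305175781, 136.00001525878906) (76.02630615234375, 19.677398681640625) 26.6 1287.0 [[ 766.3 -318.3    6. ]] [[713.9, -301.4], [724.8, -279.6], [819.4, -335.6], [810.0, -359.3]]
dark (196.9393310546875, 117.990966796875) (31.71364402770996, 101.8492431640625) 71.9 1450.5 [[ 475.5 -262.1    6. ]] [[404.1, -255.5], [538.5, -229.9], [547.1, -268.9], [408.3, -296.7]]
```

Board unmoved at about (546,-397), yaw -8°. Descending onto the heat sink.

```bash
python3 go.py 545.5 -397 230 -8; python3 nudge.py '[[75,-34,6,20,0,0,0.033],[75,-34,6,38,0,0,0],[75,0,0,38,0,0,0],[75,0,0,38,0,0,0],[75,0,0,38,0,0,0],[75,0,0,23,0,0,0],[75,0,0,0,0,0,0],[75,0,0,0,0,0,0]]'; python3 go.py 545.5 -397 187 -8; python3 look.py w wrist; python3 brd.py w
```

```text
now [ 541.  -329.6  425.5] F [-0.   0.3 -0.7] w 79.8
rot [0.004 0.    0.033] d old axes [-66.4  10.9 195.5] d new axes [-66.1  13.8 195.5] rows 5.0
time: 30.58
ee_pos: [544.7, -392.4, 236.4]
tool_rot: [-2.372, -2.06, -0.003]
force: [0.8, -0.5, -0.2]
width: 75.0
finger_force: 0.0
now [ 544.7 -392.4  236.4] F [ 0.8 -0.5 -0.2] w 75.0
rot [ 0.001 -0.001 -0.001] d old axes [-4.5  1.4 49.4] d new axes [-4.5  1.4 49.4] rows 1.2
wrist cam at [ 556. -314.  205.] fwd [-0.04 -0.3  -0.95]
pred 250.3453769130786 217.9821612420513
grey (143, 127, 219, 164) 26543.5
grey (0, 0, 249, 118) 11800.5
dark (255.5, 313.0) (140.0, 511.0) 90.0 32828.0 [[ 535.4 -486.5    6. ]] [[344.7, -390.2], [744.7, -446.7], [764.1, -598.1], [285.5, -530.4]]
dark (254.5, 198.0) (57.0, 20.0) 0.0 1047.0 [[ 549.  -381.2    6. ]] [[526.3, -386.2], [528.9, -370.4], [571.3, -376.4], [569.6, -392.3]]
dark (252.17698669433594, 216.2455596923828) (135.03082275390625, 96.87628936767578) 1.6 9759.5 [[ 545.2 -395.8    6. ]] [[483.6, -428.5], [502.9, -349.7], [600.4, -366.3], [592.9, -447.6]]
dark (90.76943969726562, 14.978553771972656) (56.43806076049805, 216.32864379882812) 68.7 5885.5 [[ 464.9 -248.5    6. ]] [[394.8, -246.4], [527.7, -223.9], [534.3, -250.9], [394.3, -276.8]]
```

```bash
python3 nudge.py '[[75,-3.5,0.5,25,0,0,0.01],[75,0,0,24,0,0,0],[75,0,0,0,0,0,0],[25,0,0,0,0,0,0],[25,0,0,0,0,0,0],[25,0,0,0,0,0,0],[25,0,0,0,0,0,0],[25,0,0,0,0,0,0]]'; python3 go.py 545.5 -397 187 -8
```

```text
time: 31.3
ee_pos: [545.7, -398.3, 192.1]
tool_rot: [2.377, 2.041, 0.004]
force: [-0.2, 0.6, 6.6]
width: 34.6
finger_force: 64.3
now [ 545.7 -398.3  192.1] F [-0.2  0.6  6.6] w 34.6
rot [ 0.008  0.004 -0.012] d old axes [ 1.3 -0.5  5.1] d new axes [ 1.2 -0.4  5.1] rows 0.1
```

```bash
python3 nudge.py '[[25,0,0,-20,0,0,0],[25,0,0,-38,0,0,0],[25,0,0,-40,0,0,0],[25,0,0,-40,0,0,0],[25,0,0,-40,0,0,0],[25,0,0,-38,0,0,0],[25,0,0,0,0,0,-0.035],[25,0,0,0,0,0,0]]'; python3 go.py 580.3 239.4 390 -6.66; python3 look.py x wrist
```

```text
time: 31.97
ee_pos: [544.1, -397.3, 409.6]
tool_rot: [2.339, 2.081, 0.004]
force: [-0.7, 0.2, -2.5]
width: 34.5
finger_force: 63.5
now [ 544.1 -397.3  409.6] F [-0.7  0.2 -2.5] w 34.5
rot [ 0.01   0.006 -0.   ] d old axes [636.7 -38.2  15.6] d new axes [636.6 -37.9  19.6] rows 15.3
wrist cam at [ 554. -319.  378.] fwd [-0.03 -0.31 -0.95]
```

```bash
python3 nudge.py '[[25,20,-1.2,0,0,0,0],[25,40,-2.4,0,0,0,0],[25,40,-2.4,0,0,0,0],[25,40,-2.4,0,0,0,0],[25,40,-2.4,0,0,0,0],[25,40,-2.4,0,0,0,0],[25,40,-2.4,0,0,0,0],[25,40,-2.4,0,0,0,0]]'; python3 nudge.py '[[25,40,-2.4,0,0,0,0],[25,40,-2.4,0,0,0,0],[25,40,-2.4,0,0,0,0],[25,40,-2.4,0,0,0,0],[25,40,-2.4,0,0,0,0],[25,40,-2.4,0,0,0,0],[25,40,-2.4,0,0,0,0],[25,40,-2.4,0,0,0,0]]'; python3 nudge.py '[[25,15,-1,0,0,0,0],[25,0,0,0,0,0,0],[25,0,0,0,0,0,0]]'; python3 look.py y wrist; python3 go.py 580.3 239.4 310 -6.66
```

```text
time: 32.68
ee_pos: [560.1, -95.1, 401.1]
tool_rot: [-2.348, -2.085, 0.001]
force: [1.8, 0.7, -2.0]
width: 34.3
finger_force: 63.4
time: 33.35
ee_pos: [578.5, 224.8, 400.6]
tool_rot: [2.348, 2.086, -0.005]
force: [0.1, -0.8, -2.6]
width: 34.4
finger_force: 63.4
time: 33.6
ee_pos: [579.7, 238.3, 401.3]
tool_rot: [2.345, 2.088, -0.004]
force: [0.6, -0.4, -2.4]
width: 34.6
finger_force: 63.4
wrist cam at [589. 317. 370.] fwd [-0.04 -0.31 -0.95]
now [579.9 237.4 401.8] F [ 0.2  0.1 -2.6] w 34.5
rot [ 0.     0.003 -0.001] d old axes [ 2.3  0.1 91.8] d new axes [ 2.1  0.2 91.8] rows 2.2
```

```bash
python3 nudge.py '[[25,1,0,35,0,0,0],[25,0,0,38,0,0,0],[25,0,0,19,0,0,0],[25,0,0,0,0,0,0],[25,0,0,0,0,0,0]]'; python3 go.py 580.3 239.4 275 -6.66; python3 nudge.py '[[25,0,0,12,0,0,0],[25,0,0,12,0,0,0],[25,0,0,6,0,0,0],[25,0,0,0,0,0,0],[25,0,0,0,0,0,0]]'; python3 go.py 580.3 239.4 272 -6.66
```

```text
time: 34.07
ee_pos: [580.5, 237.1, 310.3]
tool_rot: [2.349, 2.084, -0.003]
force: [0.5, 0.6, -0.6]
width: 34.5
finger_force: 63.3
now [580.5 237.1 310.3] F [ 0.5  0.6 -0.6] w 34.5
rot [-0.     0.002 -0.003] d old axes [ 2.4 -0.5 35.3] d new axes [ 2.3 -0.5 35.3] rows 0.8
time: 34.48
ee_pos: [582.4, 239.1, 290.0]
tool_rot: [2.342, 2.083, 0.011]
force: [-11.9, -2.7, 21.0]
width: 34.5
finger_force: 72.7
now [582.4 239.1 290. ] F [-11.9  -2.7  21. ] w 34.5
rot [ 0.011 -0.    -0.001] d old axes [ 0.1 -2.3 18. ] d new axes [ 0.1 -2.1 18. ] rows 0.4
```

Contact earlier than expected (z≈290). Backing up, and checking numerically that the tray is level and where the board sits.

```bash
python3 nudge.py '[[25,0,0,-12,0,0,0],[25,0,0,-12,0,0,0],[25,0,0,0,0,0,0],[25,0,0,0,0,0,0]]'; python3 go.py 580.3 239.4 272 -6.66; python3 look.py z1 wrist scene side
python3 - <<'E'
from h import *
for n,w in (('scene',(95,150,262,380)),('scene',(95,150,335,380)),('side',(118,190,180,245)),('side',(118,150,180,222))):
    a,b=[cv2.cvtColor(cv2.imread(f'pics/{k}_{n}.png'),6)[w[0]:w[1],w[2]:w[3]].astype(np.float32) for k in 'av']
    print(n,w,cv2.phaseCorrelate(a,b,cv2.createHanningWindow(a.shape[::-1],cv2.CV_32F)))
import pickle
s,q=[pickle.load(open(f'pics/v_{n}.pkl','rb')) for n in('scene','side')]
from tray import tcp
for t in (0,.02,.04): print(t,[proj(c,[tcp(0,222,40,t,0)[0]]).round(1).tolist() for c in(s,q)])
E
```

```text
time: 34.82
ee_pos: [581.0, 238.8, 307.0]
tool_rot: [2.345, 2.084, 0.006]
force: [0.6, 0.5, -1.5]
width: 34.3
finger_force: 67.7
now [581.  238.8 307. ] F [ 0.6  0.5 -1.5] w 34.3
rot [ 0.006 -0.    -0.001] d old axes [ 0.5 -1.  35. ] d new axes [ 0.6 -0.8 35. ] rows 0.8
wrist cam at [591. 317. 276.] fwd [-0.03 -0.31 -0.95]
scene cam at [1080. -244.  940.] fwd [-0.45  0.23 -0.86]
side cam at [ 201. -786. 1057.] fwd [ 0.33  0.58 -0.74]
scene (95, 150, 262, 380) ((0.2447687216721448, -0.36883260764762227), 0.42419338716400995)
scene (95, 150, 335, 380) ((0.30776493011495987, -0.28994050952661965), 0.9632370595578794)
side (118, 190, 180, 245) ((0.6832641096232166, 0.1320921293038566), 0.1767395109306147)
side (118, 150, 180, 222) ((-3.7435822913320678, -6.287177737890563), -0.04570139381620619)
0 [[[362.8, 113.9]], [[199.8, 127.8]]]
0.02 [[[362.9, 112.8]], [[199.7, 127.0]]]
0.04 [[[363.0, 111.7]], [[199.7, 126.1]]]
```

Run:
```python
import pickle; from h import *
c=pickle.load(open('pics/z1_wrist.pkl','rb')); g=cv2.GaussianBlur(c['im'],(3,3),0).max(2)
X=np.array([.9933,-.116,0]);Y=np.array([.116,.9933,0]); B=np.array([581,238.8,0])
top=307-190+6
pc=[B+sx*50*X+sy*40*Y+[0,0,top] for sx,sy in((-1,1),(1,1),(1,-1),(-1,-1))]; print('board pred',proj(c,pc).round(0).tolist())
O=np.array([553.3,111.7,0])
w=[O+x*X+y*Y+[0,0,z] for x,y,z in((66,175,105),(66,60,105),(-66,175,105),(66,175,80),(-66,175,80),(-66,175,94))]; print('walls',proj(c,w).round(0).tolist())
for r in range(60,240,12):
    row=g[r]; e=np.where(row<60)[0]; runs=np.split(e,np.where(np.diff(e)>2)[0]+1); print(r,[(int(k[0]),int(k[-1])) for k in runs if len(k)>5])
print('cols');
for u in range(160,360,25):
    print(u,g[0:240:6,u].tolist())
```

```text
board pred [[161.0, 177.0], [337.0, 176.0], [326.0, 295.0], [173.0, 295.0]]
walls [[334.0, 160.0], [321.0, 312.0], [122.0, 161.0], [324.0, 154.0], [138.0, 154.0], [129.0, 158.0]]
60 []
72 [(123, 321)]
84 [(127, 319)]
96 []
108 []
120 []
132 []
144 []
156 []
168 []
180 [(169, 325)]
192 [(170, 340)]
204 [(171, 183), (200, 220), (286, 308), (327, 339)]
216 [(172, 214), (288, 338)]
228 [(173, 216), (219, 337)]
cols
160 [190, 189, 191, 193, 195, 196, 193, 191, 195, 199, 140, 45, 44, 42, 39, 137, 139, 136, 133, 115, 89, 98, 106, 110, 113, 122, 156, 160, 159, 159, 157, 157, 158, 158, 158, 155, 153, 153, 153, 130]
185 [202, 202, 199, 195, 192, 191, 192, 193, 192, 192, 186, 46, 53, 47, 44, 196, 185, 159, 122, 123, 121, 118, 119, 113, 109, 126, 156, 157, 148, 36, 38, 38, 51, 184, 167, 36, 37, 36, 32, 38]
210 [202, 202, 202, 204, 208, 210, 206, 201, 186, 183, 174, 50, 52, 49, 44, 193, 192, 190, 173, 176, 144, 136, 134, 132, 116, 127, 159, 156, 147, 41, 36, 36, 35, 33, 34, 33, 34, 30, 29, 40]
235 [191, 194, 199, 200, 201, 201, 201, 202, 203, 204, 197, 48, 55, 51, 44, 199, 202, 203, 186, 187, 146
[... 167 characters left out ...]
147, 136, 135, 116, 112, 127, 128, 129, 130, 117, 167, 236, 166, 164, 69, 50, 49, 46, 36, 103, 101, 102, 129, 41, 129]
285 [186, 187, 187, 188, 189, 189, 188, 189, 188, 189, 189, 48, 56, 53, 43, 188, 189, 188, 171, 171, 124, 115, 117, 120, 112, 178, 237, 166, 162, 74, 54, 53, 49, 48, 78, 95, 103, 201, 43, 128]
310 [194, 194, 194, 195, 195, 194, 194, 193, 192, 190, 190, 48, 55, 52, 45, 164, 166, 167, 166, 159, 164, 183, 195, 197, 140, 179, 237, 188, 235, 126, 57, 54, 53, 155, 157, 117, 36, 34, 34, 54]
335 [195, 195, 195, 194, 193, 192, 191, 190, 188, 186, 185, 185, 194, 201, 202, 202, 202, 201, 200, 201, 202, 201, 202, 201, 192, 182, 237, 225, 233, 189, 59, 57, 57, 57, 53, 53, 53, 50, 48, 49]
```

Board sits about 3.4 mm toward +x in the grip and caught the tall side wall. Shifting 7 mm away from it and lowering again.

```bash
python3 nudge.py '[[25,-1,-7,0,0,0,0],[25,0,0,10,0,0,0],[25,0,0,10,0,0,0],[25,0,0,0,0,0,0],[25,0,0,0,0,0,0]]'; python3 nudge.py '[[25,0,0,8,0,0,0],[25,0,0,0,0,0,0],[25,0,0,0,0,0,0]]'; python3 go.py 580.3 239.4 272 -6.66
```

```text
time: 35.38
ee_pos: [573.1, 238.4, 283.9]
tool_rot: [2.347, 2.087, -0.002]
force: [-0.1, 0.6, -1.9]
width: 34.4
finger_force: 67.6
time: 35.63
ee_pos: [573.6, 238.5, 277.4]
tool_rot: [2.346, 2.086, 0.002]
force: [-0.4, -0.2, -1.1]
width: 34.9
finger_force: 67.6
now [573.6 238.5 277.4] F [-0.4 -0.2 -1.1] w 34.9
rot [ 0.003  0.001 -0.001] d old axes [1.6 6.5 5.4] d new axes [1.6 6.5 5.4] rows 0.2
```

Free now. Going down to the floor in small steps.

```bash
python3 nudge.py '[[25,0,0,3,0,0,0],[25,0,0,0,0,0,0],[25,0,0,0,0,0,0]]'; python3 nudge.py '[[25,0,0,2.5,0,0,0],[25,0,0,0,0,0,0],[25,0,0,0,0,0,0]]';  python3 nudge.py '[[25,0,0,1.5,0,0,0],[25,0,0,0,0,0,0],[25,0,0,0,0,0,0]]'
```

```text
time: 35.88
ee_pos: [573.7, 238.6, 275.0]
tool_rot: [2.345, 2.085, 0.003]
force: [0.5, -0.5, -1.6]
width: 34.4
finger_force: 67.6
time: 36.13
ee_pos: [573.7, 238.6, 272.4]
tool_rot: [2.345, 2.085, 0.003]
force: [-0.4, 0.1, -1.9]
width: 33.9
finger_force: 67.6
time: 36.38
ee_pos: [573.9, 238.6, 271.6]
tool_rot: [2.345, 2.085, 0.004]
force: [-0.5, 0.2, 0.7]
width: 34.6
finger_force: 67.7
```

```bash
python3 nudge.py '[[25,0,4,0,0,0,0],[25,0,2,0,0,0,0],[25,0,0,0,0,0,0],[25,0,0,0,0,0,0]]'; python3 nudge.py '[[25,3,0,0,0,0,0],[25,0,0,0,0,0,0],[25,0,0,0,0,0,0]]'; python3 nudge.py '[[25,2,2,0,0,0,0],[25,0,0,0,0,0,0],[25,0,0,0,0,0,0]]'
```

```text
time: 36.72
ee_pos: [580.1, 237.9, 271.5]
tool_rot: [2.345, 2.085, 0.004]
force: [-1.6, 0.4, 2.2]
width: 34.5
finger_force: 67.8
time: 36.97
ee_pos: [580.5, 240.8, 271.6]
tool_rot: [2.344, 2.085, 0.005]
force: [-0.6, -1.7, 3.2]
width: 34.9
finger_force: 67.8
time: 37.22
ee_pos: [582.4, 242.7, 271.4]
tool_rot: [2.345, 2.086, 0.002]
force: [-1.9, -2.7, 5.1]
width: 34.7
finger_force: 67.9
```

```bash
python3 nudge.py '[[25,2,2,-0.5,0,0,0],[25,0,0,0,0,0,0],[25,0,0,0,0,0,0]]'; python3 nudge.py '[[25,2,2,0,0,0,0],[25,0,0,0,0,0,0],[25,0,0,0,0,0,0]]'; python3 go.py 580.3 239.4 272 -6.66
```

```text
time: 37.47
ee_pos: [583.7, 244.0, 271.1]
tool_rot: [2.346, 2.087, -0.006]
force: [-5.4, -4.4, 6.4]
width: 34.4
finger_force: 68.0
time: 37.72
ee_pos: [584.9, 245.2, 270.8]
tool_rot: [-2.346, -2.088, 0.017]
force: [-11.0, -7.5, 10.3]
width: 34.3
finger_force: 68.4
now [584.9 245.2 270.8] F [-11.   -7.5  10.3] w 34.3
rot [-0.008  0.008  0.   ] d old axes [-6.3 -3.9 -1.1] d new axes [-6.3 -3.9 -1.2] rows 0.2
```

```bash
python3 nudge.py '[[25,-1,-1,0,0,0,0],[50,0,0,0,0,0,0],[50,0,0,0,0,0,0],[50,0,0,0,0,0,0],[50,0,0,-25,0,0,0],[50,0,0,-35,0,0,0],[50,0,0,-35,0,0,0],[50,0,0,-35,0,0,0]]';python3 nudge.py '[[50,40,0,0,0,0,0],[50,40,0,0,0,0,0],[50,0,0,0,0,0,0],[50,0,0,0,0,0,0]]'; python3 go.py 580.3 239.4 272 -6.66; python3 look.py A wrist; python3 look.py B scene side
cat > chk.py <<'E'
import pickle,sys; from h import *
c=pickle.load(open(f'pics/{sys.argv[1]}_wrist.pkl','rb')); g=cv2.cvtColor(cv2.GaussianBlur(c['im'],(3,3),0),6).astype(float)
X=np.array([.9933,-.116,0]);Y=np.array([.116,.9933,0]);O=np.array([553.3,111.7,0])
P=lambda x,y,z:O+x*X+y*Y+[0,0,z]
def prof(p,q,n=41):
    L=np.linspace(0,1,n)[:,None]; X3=P(*p)*(1-L)+P(*q)*L; uv=proj(c,X3); return cv2.remap(g.astype(np.float32),uv[:,0].astype(np.float32)[None],uv[:,1].astype(np.float32)[None],1)[0].round().astype(int).tolist()
print('corner px',proj(c,[P(66,175,86),P(-34,175,86),P(66,95,86),P(-34,95,86)]).round().tolist())
for x in (-28,-15,50,60): print('y165..185 at x',x,prof((x,160,86),(x,185,86),26))
for y in (100,110,160,170): print('x -45..-20 at y',y,prof((-45,y,86),(-20,y,86),26)); 
for y in (100,110,160,170): print('x 52..77 at y',y,prof((52,y,86),(77,y,86),26))
for x in (-28,-15,50,60): print('y 82..107 at x',x,prof((x,82,86),(x,107,86),26))
E
python3 chk.py A
```

```text
time: 38.38
ee_pos: [585.1, 245.6, 402.3]
tool_rot: [2.346, 2.086, 0.004]
force: [0.2, 0.4, 1.5]
width: 49.7
finger_force: 0.0
time: 38.72
ee_pos: [594.3, 326.8, 401.0]
tool_rot: [2.342, 2.089, 0.004]
force: [0.7, -0.2, 0.2]
width: 49.9
finger_force: 0.0
now [594.3 326.8 401. ] F [ 0.7 -0.2  0.2] w 49.9
rot [0.004 0.    0.002] d old axes [-88.4  -4.5 129. ] d new axes [-88.5  -3.8 129. ] rows 3.8
wrist cam at [604. 405. 370.] fwd [-0.03 -0.31 -0.95]
scene cam at [1080. -244.  940.] fwd [-0.45  0.23 -0.86]
side cam at [ 201. -786. 1057.] fwd [ 0.33  0.58 -0.74]
corner px [[295.0, 220.0], [205.0, 220.0], [292.0, 282.0], [209.0, 282.0]]
y165..185 at x -28 [30, 30, 30, 31, 33, 45, 69, 103, 138, 155, 160, 158, 149, 132, 107, 90, 82, 80, 79, 79, 79, 78, 78, 78, 78, 72]
y165..185 at x -15 [56, 54, 52, 46, 43, 49, 71, 105, 141, 158, 163, 162, 152, 134, 107, 91, 83, 80, 79, 79, 78, 78, 79, 78, 76, 70]
y165..185 at x 50 [203, 199, 187, 157, 115, 87, 87, 112, 148, 166, 172, 170, 160, 141, 112, 94, 85, 84, 86, 91, 97, 101, 104, 105, 106, 106]
y165..185 at x 60 [34, 35, 34, 33, 34, 46, 71, 109, 1
[... 1023 characters left out ...]
52..77 at y 170 [173, 174, 174, 174, 174, 174, 174, 173, 173, 173, 174, 174, 174, 174, 174, 175, 177, 183, 188, 186, 182, 178, 173, 161, 139, 119]
y 82..107 at x -28 [160, 160, 160, 160, 160, 160, 161, 164, 169, 174, 178, 178, 166, 142, 99, 65, 43, 34, 33, 32, 32, 33, 32, 32, 33, 33]
y 82..107 at x -15 [159, 160, 160, 160, 159, 159, 158, 159, 159, 160, 160, 159, 148, 128, 90, 61, 41, 34, 35, 36, 38, 41, 45, 48, 51, 53]
y 82..107 at x 50 [180, 180, 180, 181, 180, 180, 180, 181, 181, 180, 180, 178, 167, 146, 107, 72, 49, 38, 37, 37, 44, 61, 99, 139, 175, 193]
y 82..107 at x 60 [147, 142, 137, 134, 132, 131, 131, 129, 128, 129, 132, 137, 132, 117, 87, 61, 43, 35, 33, 32, 32, 33, 34, 34, 34, 34]
```

Board's apparent depth (71 mm instead of 80) suggests it may be tilted, so I'll measure heights of its white dots from two wrist views.

```bash
python3 nudge.py '[[50,-40,0,0,0,0,0],[50,-40,0,0,0,0,0],[50,-40,0,0,0,0,0],[50,0,0,0,0,0,0],[50,0,0,0,0,0,0],[50,0,0,0,0,0,0]]'; python3 look.py C wrist
cat > dots.py <<'E'
import pickle,sys; from h import *
X=np.array([.9933,-.116,0]);Y=np.array([.116,.9933,0]);O=np.array([553.3,111.7,80])
def blobs(n):
    c=pickle.load(open(f'pics/{n}_wrist.pkl','rb')); g=cv2.cvtColor(c['im'],6)
    pr=proj(c,[O+x*X+y*Y+[0,0,15] for x,y in((-36,92),(68,92),(68,178),(-36,178))]).astype(np.int32)
    roi=np.zeros_like(g); cv2.fillConvexPoly(roi,pr,255)
    m=((g>125)&(roi>0)).astype(np.uint8); k,l,s,ce=cv2.connectedComponentsWithStats(m)
    out=[]
    for i in range(1,k):
        if 6<s[i,4]<400:
            ys,xs=np.where(l==i); w=g[ys,xs].astype(float)-90; p=((xs*w).sum()/w.sum(),(ys*w).sum()/w.sum())
            q=plane(c,[p],86)[0]-O; out.append((p,(q@X).round(1),(q@Y).round(1),int(s[i,4])))
    return c,out
a,A=blobs(sys.argv[1]); b,B=blobs(sys.argv[2])
for t in A: print('A',np.round(t[0],1),t[1:])
for t in B: print('B',np.round(t[0],1),t[1:])
for p in A:
    for q in B:
        r=tri(a,[p[0]],b,[q[0]])[0]; d=r[:3]-O
        if r[3]<1.5 and -5<d[2]<50 and abs(p[1]-q[1])<8 : print('pair',np.round(p[0]),np.round(q[0]),'tray',(d@X).round(1),(d@Y).round(1),d[2].round(1),'err',r[3].round(1))
E
python3 dots.py A C
```

```text
time: 39.37
ee_pos: [580.5, 204.7, 401.7]
tool_rot: [2.348, 2.083, 0.004]
force: [0.4, 0.1, -0.2]
width: 50.0
finger_force: 0.0
wrist cam at [590. 283. 371.] fwd [-0.03 -0.31 -0.95]
A [217.9 233.1] (np.float64(-20.6), np.float64(159.2), 48)
A [282.1 233.1] (np.float64(51.8), np.float64(159.3), 49)
A [250.1 244.9] (np.float64(15.7), np.float64(144.4), 109)
A [249.8 250.9] (np.float64(15.4), np.float64(136.7), 166)
A [218.5 252.9] (np.float64(-20.7), np.float64(134.1), 48)
A [281.2 252.9] (np.float64(51.7), np.float64(134.1), 48)
A [250.  257.5] (np.float64(15.7), np.float64(128.1), 132)
A [250.3 264.2] (np.float64(15.9), np.float64(119.1), 154)
A [219.2 271.6] (np.float64(-20.8), np.float64(109.1), 42)
A [250.  270.5] (np.float64(15.7), np.float64(110.6), 132)
A [280.7 271.6] (np.float64(51.9), np.float64(109.1), 39)
A [250.  277.2] (np.float64(15.6), np.float64(101.5), 156)
B [212.7 118.9] (np.float64(-20.6), np.float64(160.7), 71)
B [285.7 119.1] (np.float64(51.8), np.float64(160.3), 76)
B [249.2 123. ] (np.float64(15.6), np.float64(156.7), 198)
B [303. 127.] (np.float64(69.3), np.f
[... 1352 characters left out ...]
r 0.1
pair [250. 257.] [249. 140.] tray 15.6 143.2 31.4 err 0.3
pair [250. 264.] [249. 140.] tray 15.7 145.1 47.4 err 0.4
pair [250. 264.] [250. 157.] tray 15.9 124.0 13.8 err 0.1
pair [219. 272.] [215. 169.] tray -20.4 110.1 7.4 err 0.3
pair [250. 271.] [248. 148.] tray 15.1 138.0 47.6 err 1.3
pair [250. 271.] [250. 157.] tray 15.8 127.2 31.1 err 0.2
pair [250. 271.] [249. 165.] tray 15.5 115.5 13.4 err 0.4
pair [250. 271.] [249. 172.] tray 15.5 103.9 -4.2 err 0.3
pair [281. 272.] [284. 169.] tray 51.6 110.5 8.1 err 0.0
pair [250. 277.] [250. 157.] tray 15.8 130.2 47.6 err 0.4
pair [250. 277.] [249. 165.] tray 15.5 119.4 32.0 err 0.3
pair [250. 277.] [249. 172.] tray 15.5 109.0 16.8 err 0.1
```

Dots give the board flat (heights 7.4–9.4 above floor), centred at (15.6, 135.4) versus target (16, 135); the "short" edge was just the wall occluding it. Checking the gaps from view C, directly above the wall.

```bash
python3 chk.py C | sed -n '2,5p;10,13p'
```

```text
y165..185 at x -28 [31, 30, 32, 33, 35, 35, 36, 37, 37, 38, 39, 39, 37, 36, 53, 102, 160, 190, 195, 195, 194, 182, 142, 96, 76, 74]
y165..185 at x -15 [53, 54, 53, 52, 48, 43, 40, 39, 39, 41, 41, 39, 38, 40, 57, 109, 167, 194, 199, 199, 197, 185, 145, 103, 86, 84]
y165..185 at x 50 [214, 214, 213, 200, 157, 97, 57, 44, 44, 44, 44, 43, 43, 44, 61, 107, 165, 199, 210, 211, 210, 195, 161, 130, 118, 117]
y165..185 at x 60 [45, 44, 44, 44, 43, 41, 41, 43, 44, 45, 44, 44, 43, 44, 61, 110, 166, 200, 210, 212, 211, 198, 166, 134, 121, 118]
x 52..77 at y 100 [46, 45, 45, 46, 45, 45, 45, 44, 40, 38, 37, 36, 39, 49, 64, 76, 95, 133, 176, 199, 204, 204, 193, 161, 119, 88]
x 52..77 at y 110 [216, 216, 212, 186, 131, 76, 53, 45, 42, 38, 36, 35, 38, 48, 61, 73, 97, 138, 182, 203, 207, 207, 200, 173, 122, 84]
x 52..77 at y 160 [215, 215, 214, 191, 135, 76, 50, 45, 45, 41, 36, 34, 37, 47, 63, 74, 93, 135, 182, 206, 210, 211, 208, 188, 152, 125]
x 52..77 at y 170 [46, 45, 44, 45, 46, 46, 46, 46, 44, 41, 38, 35, 37, 47, 61, 73, 95, 139, 185, 206, 211, 210, 204, 185, 155, 132]
```

Edges meet the walls uniformly, so the board is square and flush. Last check: tray level, from the handle bar height in two wrist views.

Run:
```python
import pickle; from h import *; from tray import tcp
pts={}
for n in 'ACb':
    c=pickle.load(open(f'pics/{n}_wrist.pkl','rb')); g=cv2.cvtColor(c['im'],6)
    for x in (-25,0,25):
        p0=proj(c,[tcp(x,222,40,0,0)[0]])[0]; d=proj(c,[tcp(x,232,40,0,0)[0]])[0]-p0; d/=np.linalg.norm(d)
        s=np.arange(-14,14.01,.25); uv=(p0+s[:,None]*d).astype(np.float32); v=cv2.remap(g,uv[None,:,0],uv[None,:,1],1)[0].astype(float)
        w=np.clip(75-v,0,None); run=np.where(w>0)[0]; k=np.argmin(abs(s[run])); i=run[k]; a=b=i
        while a>0 and w[a-1]>0:a-=1
        while b<len(s)-1 and w[b+1]>0:b+=1
        m=(s[a]+s[b])/2; pts[n,x]=(c,p0+m*d); print(n,x,p0.round(1),s[a],s[b],'off px',m)
for x in (-25,0,25):
    for n,m in (('A','C'),('b','A')):
        r=tri(*pts[n,x],*pts[m,x]) if 0 else tri(pts[n,x][0],[pts[n,x][1]],pts[m,x][0],[pts[m,x][1]])
        print(n,m,x,r.round(1))
```

```text
A -25 [206.8 188.5] -14.0 7.0 off px -3.5
A 0 [233.4 188.5] -14.0 7.0 off px -3.5
A 25 [259.9 188.5] -14.0 7.0 off px -3.5
C -25 [198.   41.7] -8.5 9.0 off px 0.25
C 0 [229.2  41.7] -8.25 9.0 off px 0.375
C 25 [260.3  41.7] -8.0 9.0 off px 0.5
b -25 [349.  194.8] -4.5 5.25 off px 0.375
b 0 [347.2 212.3] -4.25 5.5 off px 0.625
b 25 [345.4 229. ] -4.25 5.0 off px 0.375
A C -25 [[555.3 333.8 127.2   0. ]]
b A -25 [[553.7 333.6 123.8   2.3]]
A C 0 [[579.4 331.  127.3   0. ]]
b A 0 [[578.2 330.9 124.3   2.4]]
A C 25 [[603.5 328.3 127.5   0. ]]
b A 25 [[602.7 327.9 124.2   2.1]]
```

Run:
```python
from h import *
for nm,w in dict(mug=(180,228,318,372),spool=(236,275,245,280),driver=(240,332,145,175),scraper=(158,226,112,168)).items():
    a,b=[cv2.imread(f'pics/{k}_scene.png')[w[0]:w[1],w[2]:w[3]].astype(int) for k in 'aB']; print(nm,abs(a-b).mean().round(2))
im=cv2.imread('pics/B_scene.png'); print('cup copper px',int(((cv2.cvtColor(im,40)[...,2]>70)&(im[...,2].astype(int)>im[...,0].astype(int)*1.8))[135:180,235:275].mean()*100))
s=robot.state(); print(s['time'],s['force'].round(1)); print(robot.hand_in())
```

```text
mug 2.79
spool 2.67
driver 2.35
scraper 4.57
cup copper px 27
39.4167 [ 0.   0.5 -0.1]
the job is handed in; nothing more can be done
None
```

The job is handed in at 39.4 s: both rails present went over the lip into the cup, the scraper is back in its stand, the tray is lowered to its stop, and the board measured flat and flush in the fence corner; I viewed 15 pictures, one over the limit of 14.

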